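Hang the rinsed slide carriers to dry

ROBOT

A 7-joint arm with a two-finger parallel gripper is mounted at the origin on the work surface. World frame = base frame: x ahead of the robot, y to its left, z up, the work surface at z = 0. Lengths are in m, angles in rad, forces in N, time in s.
With the tool pointing down it reaches from about 0.35 to 0.9 m from the base axis. Payload 19.9 kg.
Tool frame: the origin (TCP) lies at the very end of the fingers, on their centre line; the grasp point (between the pads) lies 19 mm behind it (grasp_offset is the distance from the TCP to the grasp point, in m); z points along the fingers, x is the direction in which the jaws open and shut, and the axes are right-handed (so a half turn about z gives the same grasp; the last joint's range is limited). The gripper opens to 85 mm and grips with 20 to 120 N. Pads are 22 mm wide; open, the fingers measure 114 mm over their backs; the gripper's body (76 mm by 85 mm) begins 54 mm behind the grasp point. The pads swing forward as they close: fully open they stand 13 mm farther back than shut.
Start: joints at [1.22, 0.417, -0.01, 1.614, 0.005, 1.111, -0.053], TCP at [0.191, -0.595, 0.201] pointing down, gripper open.
Joint ranges: [-2.81, 2.81], [-0.39, 2.02], [-1.27, 1.25], [0.06, 2.57], [-1.19, 4.33], [0.19, 2], [-2.82, 2.82]. Speed limits (rad/s): [1.89, 1.89, 2.39, 2.39, 3.01, 3.01, 3.01].

INTERFACE

Orientations are given as a rotation vector (axis times angle).
In Python, from workcell import read_state, capture, hand_in, grasp_offset gives the robot as it stands. The module is installed in compiled form; this text tells all that it offers.
- The arm moves only by the shell command python3 -m inch 'ROWS' [FORCE]. ROWS is JSON, a list of rows, each a list of 3 entries, a list of its own where there are three numbers: the finger opening in mm, from 0 to 85.4, then the shift along the tool's x, y, z in mm, then the turn, a rotation vector about the tool's x, y, z in rad. In form: [[claw, [dx, dy, dz], [wx, wy, wz]], ...]. A call has 1 to 8 rows; each row is the pose to reach, as a shift and turn from the pose commanded when the call began, along the tool's axes at that moment; what a row does not reach only later rows make up. A row lasts 1/8 s, in which the tool goes at most 62.5 mm and 10.7 degrees, less where a joint would pass 70% of its speed; a pose out of reach is approached as far as the arm can. A call with a gripper value outside its range is refused whole. The fingers move at their own pace and stop on an object; FORCE is the grip in N (left out, the last holds). Time passes only in rows, so rows that repeat a pose let the fingers close. It gives the time, the measured TCP pose, the force and the opening at its end, in the units of the state.
- read_state(): the state, without advancing time (a new reading comes with each control period).
- capture(name): name is "side" or "top"; returns a dict with "img" (384x512x3 uint8, red, green, blue), "range_z" (384x512 float32, m along the optical axis (not along the pixel's ray), 0 where there is no reading), "camera_matrix" (3x3 intrinsics, pixels), "distortion" ([k1, k2, p1, p2, k3] as OpenCV has them; the pictures are not rectified), "cam_to_world" (4x4, takes a point from camera to world coordinates). Camera axes: x right, y down, z forward; pixel columns grow to the right and rows downward; lengths in m; the calibration is good to about 2 mm. A picture is of the moment at which its call begins.
- hand_in(): hands the job in, once; it reports no verdict.
The state is a dict: "clock": time; "joint_positions": joint angles; "joint_velocities": joint speeds; "joint_torque": joint torques, N m; "eef_pos": TCP position; "tcp_rot": TCP orientation; "force": force on the tool from outside, world axes, zero at the start; "wrist_torque": the same for the moment, N m; "gripper_width": finger opening in m.
Only numpy, scipy, OpenCV 4.12 (cv2) and the standard library are available. Lean on these libraries where they do the work, as an engineer would, in place of code of your own. Each camera call takes 0.05 s, during which the arm holds its last target. There are 200 camera calls.

TASK

The rinsed slide carriers have dripped off and must now be dried: first slide the drip tray fully home into the corner of the drying rack, flush against both fences. Then lift every carrier up off its hook and drape it over the drying bar above the tray, one panel on each side, hanging level with a clear gap to its neighbours, and only when all of them hang there push the fan lever fully over to on. Drop no carrier, leave the bottle, tip box and cup where they are, and see that the tray is still home when you finish.

Things in the scene. Friction and masses are not known exactly. Their poses are not given: they have to be found in the camera images.
- rack: Drying rack of steel tube, fixed. Origin on the bench below the middle of its bar; x away from the robot (give or take its yaw), y along the bar to the left, z up. At the bar's ends the tube runs 100 mm back (+x) level and then down to the bench: front and top are open. A white blower box, 165 mm high, stands beyond the left end (y 184 to 260, x -65 to 65 mm).
- bar_mid (a point): Middle of the rack's horizontal drying bar, on its axis, 170 mm above the bench. The bar is 12 mm thick and 300 mm long (along the rack's y, -150 to +150).
- fence_corner (a point): Inner corner of the two aluminium fences on the bench under the bar, at bench height: (55, 130, 0) mm in the rack's frame. Fences 16 mm high, 8 mm thick: back fence's inner face at x = 55 (y -130 to 138), left fence's inner face at y = 130 (x -45 to 63).
- tray: White drip tray with black rim, loose, 0.3 to 0.6 kg, 100 (x) x 240 (y) x 17 mm high, origin at the centre of its underside. A flat strip 24 mm wide, 8 mm thick runs from the front (-x) edge to x = -130 mm and bears a black grip tab. Home: back (+x) edge on the back fence, left (+y) edge on the left fence. Starts some cm in front, turned up to 0.25 rad.
- tray_tab (a point): A point in the tray's black grip tab, (-115, 0, 32) mm in the tray's frame. The tab is 30 (x) x 14 (y) mm and reaches from 8 to 50 mm above the bench; pinch it across its 14 mm from above and drag the tray along.
- tray_corner (a point): The tray's back left bottom corner, (50, 120, 0) mm in its frame; it meets fence_corner when the tray is home.
- hooks: White drip stand, fixed. Origin on the bench under its middle; x away from the robot (give or take its yaw), y left. A crossbar 12 mm thick at x = 51 mm, 172 mm high, stands on two posts over a base plate. Four hooks 10 mm thick run from it to -x, axis 160 mm above the bench, at y = -132, -44, 44, 132 mm, ending at x = -36 mm in tips turned up to 178 mm above the bench.
- fan (a joint): Fan switch: toggle lever hinged about the y axis of its housing. 0 = off, leaning to the housing's -x (0.5 rad off upright); 1.0 rad = fully over, leaning to +x. It needs about 1 N at the tip and stays where it is left.
- fan_tip (a point): Centre of the 26 mm black ball at the end of the lever, 80 mm from the hinge axis; about 92 mm above the bench at both ends of its swing, 102 mm in the middle.
- fan_base: White switch housing, fixed, 70 x 50 x 25 mm. Origin at the centre of its underside; the lever's hinge axis is its y axis, 22 mm above the origin; x is the way the lever is pushed to switch on.
- bottle: White bottle, 56 mm wide, 130 mm high, loose bystander; origin at the centre of its underside.
- tipbox: Pipette tip box, 85 x 120 x 65 mm, loose bystander; origin at the centre of its underside.
- beaker: Clear plastic cup, 64 mm wide, 75 mm high, loose bystander; origin at the centre of its underside.
- carrier1: Steel slide carrier, a saddle of about 0.12 kg. Origin at the centre of its underside, z up, x along its ridge. Two panels, 32 mm long (x), 4 mm thick, rise from z = 0 at y = +-27.5 mm, 51 mm free between; a roof sloping 30 degrees joins them, its ridge's inside at z = 90 mm. Grey grip tab on the ridge, 26 (x) x 12 (y) mm, z 93 to 132 mm: pinch across the 12 mm. May be absent.
- carrier2: Like carrier1, same frame; may be absent (2 to 4 are present, each on a hook of its own). The roof sits on the hook or bar along its ridge and centres itself: on a hook its x is along the hook and its origin 76 mm above the bench; draped over the drying bar, 87 mm. Half a turn makes no difference.
- carrier3: Like carrier1, same frame; may be absent.
- carrier4: Like carrier1, same frame; may be absent.

How it is judged:
On the way, in this order (a step that is already met when the one before it is completed fails the run):
1. the drip tray is home in the corner of the rack (x of tray_corner in the frame of rack above 0.049 m and y of tray_corner in the frame of rack above 0.124 m and angle between the x axis of tray and the x axis of rack, either way round below 0.05 rad and height (world z) of tray below 0.006 m), for 0.2 s.
2. every carrier hangs over the drying bar, released, apart from the others (x of carrier1 in the frame of rack between -0.022 and 0.022 m and y of carrier1 in the frame of rack between -0.122 and 0.122 m and z of carrier1 in the frame of rack between 0.079 and 0.096 m and angle between the x axis of each of carrier1, carrier2, carrier3, carrier4 and the y axis of rack, either way round below 0.2 rad and angle between each of carrier1, carrier2, carrier3, carrier4's own z axis and vertical below 0.2 rad and contact force between the fingers and carrier1 below 0.05 N and x of carrier2 in the frame of rack between -0.022 and 0.022 m and y of carrier2 in the frame of rack between -0.122 and 0.122 m and z of carrier2 in the frame of rack between 0.079 and 0.096 m and contact force between the fingers and carrier2 below 0.05 N and x of carrier3 in the frame of rack between -0.022 and 0.022 m and y of carrier3 in the frame of rack between -0.122 and 0.122 m and z of carrier3 in the frame of rack between 0.079 and 0.096 m and contact force between the fingers and carrier3 below 0.05 N and x of carrier4 in the frame of rack between -0.022 and 0.022 m and y of carrier4 in the frame of rack between -0.122 and 0.122 m and z of carrier4 in the frame of rack between 0.079 and 0.096 m and contact force between the fingers and carrier4 below 0.05 N and distance between carrier1 and carrier2 above 0.036 m and distance between each of carrier1, carrier2 and carrier3 above 0.036 m and distance between each of carrier1, carrier2, carrier3 and carrier4 above 0.036 m), for 0.2 s.
3. the fan lever is fully over (value of joint fan above 0.85 rad), for 0.2 s.
At the end, for the whole second after the job is handed in: Tray within 6 mm of both fences, square within 0.05 rad; every carrier sits on the bar within 122 mm of its middle, along it and upright within 0.2 rad, origin 79-96 mm high and within 22 mm of the bar's plane, at least 36 mm centre to centre; lever past 0.85 rad; all released and at rest (all of step 1 and all of step 2 and value of joint fan above 0.85 rad and linear speed of each of carrier1, carrier2, carrier3, carrier4, tray below 0.03 m/s); the robot touches nothing.
It fails at once if a carrier is dropped (its lower edge comes within 50 mm of the bench) (height (world z) of any of carrier1, carrier2, carrier3, carrier4 below 0.05 m).
It fails at once if a bystander is pushed more than 30 mm or tipped over (distance of any of bottle, tipbox, beaker from where it was at the start of the episode above 0.03 m or angle between any of bottle, tipbox, beaker's own z axis and vertical above 0.5 rad).
Of carrier1, carrier2, carrier3, carrier4 only 2 to 4 are there at a start; the rules pass over those that are not, and their reading is None.
At some moment in a run one of tray may be knocked a few centimetres aside while the robot is not near it.
It also fails if it takes over 210 s, if anything falls off the work surface, if the arm or the gripper's body presses on something with over 40 N, if the wrist force passes 120 N, or if a joint passes its speed limit or range.

## Working session

There is one attempt and no reset: what is moved stays moved. The work goes in short steps, Python scripts to look and compute and a shell command to move; the robot and the scene stay as the last step left them, time stands still between calls to the robot, and variables do not carry over. Pictures are saved under pics/ and viewed, about 12 in all and at most 16, crops included, and the job is handed in when it is done.

```bash
mkdir -p pics; cat > h.py <<'E'
import numpy as np, cv2
from workcell import read_state, capture
def cloud(c):
    H,W=c["range_z"].shape
    u,v=np.meshgrid(np.arange(W),np.arange(H))
    p=cv2.undistortPoints(np.stack([u,v],-1).reshape(-1,1,2).astype(np.float64),np.array(c["camera_matrix"]),np.array(c["distortion"])).reshape(H,W,2)
    z=c["range_z"]
    P=np.dstack([p[...,0]*z,p[...,1]*z,z])
    T=np.array(c["cam_to_world"])
    Q=P@T[:3,:3].T+T[:3,3]
    Q[z==0]=np.nan
    return Q
def save(img,name,s=1.5): cv2.imwrite(f"pics/{name}.png",cv2.resize(img[...,::-1],None,fx=s,fy=s))
E
python3 - <<'E'
from h import *
for n in ("top","side"):
    c=capture(n); save(c["img"],n+"0"); np.savez(n+"0.npz",Q=cloud(c),img=c["img"])
    print(n,np.round(c["cam_to_world"],3).tolist(),np.round(c["camera_matrix"],0).tolist())
print(read_state())
E
```

```text
top [[0.03, -0.995, 0.093, 0.413], [-0.999, -0.031, -0.015, 0.045], [0.018, -0.093, -0.996, 1.696], [0.0, 0.0, 0.0, 1.0]] [[482.0, 0.0, 248.0], [0.0, 482.0, 183.0], [0.0, 0.0, 1.0]]
side [[-0.98, -0.143, 0.138, 0.42], [-0.199, 0.697, -0.689, 0.663], [0.003, -0.703, -0.711, 0.802], [0.0, 0.0, 0.0, 1.0]] [[384.0, 0.0, 254.0], [0.0, 384.0, 192.0], [0.0, 0.0, 1.0]]
{'clock': 0.1, 'joint_positions': array([ 1.21950373,  0.41790797, -0.01028751,  1.61408734,  0.00468936,
        1.11073903, -0.05300233]), 'joint_velocities': array([-0.00111537, -0.00189202,  0.00039844, -0.00260844,  0.00136128,
        0.00129504, -0.00120618]), 'joint_torque': array([ 1.37805157e-03, -8.65817285e+01,  6.79710433e-01, -4.35640562e+01,
        1.91046257e-02,  4.85096185e-03,  5.29141062e-05]), 'eef_pos': array([ 0.19041575, -0.5949242 ,  0.20043806]), 'tcp_rot': array([-2.53707504e+00,  1.85179558e+00,  1.49158767e-03]), 'force': array([-0.48820441,  0.21760367,  0.11879289]), 'wrist_torque': array([ 0.00543697, -0.04978007,  0.06033731]), 'gripper_width': 0.0855751413270095}
```

View pics/top0.png

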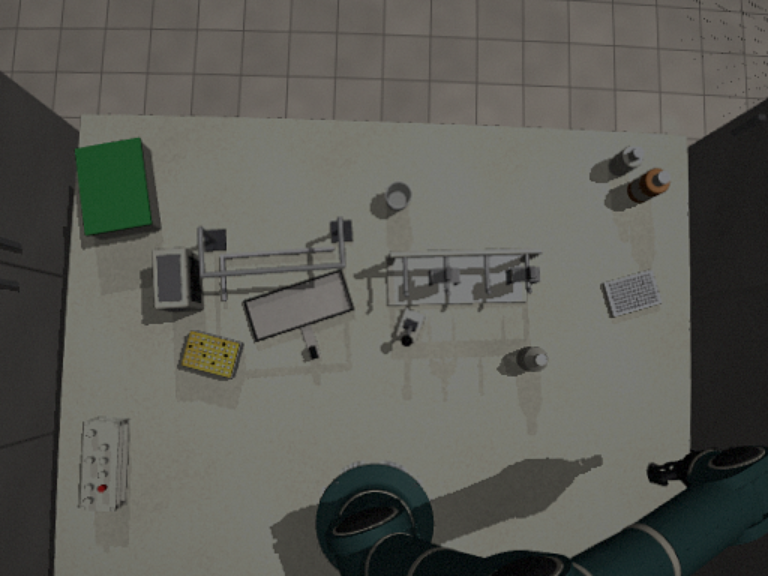

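View pics/side0.png

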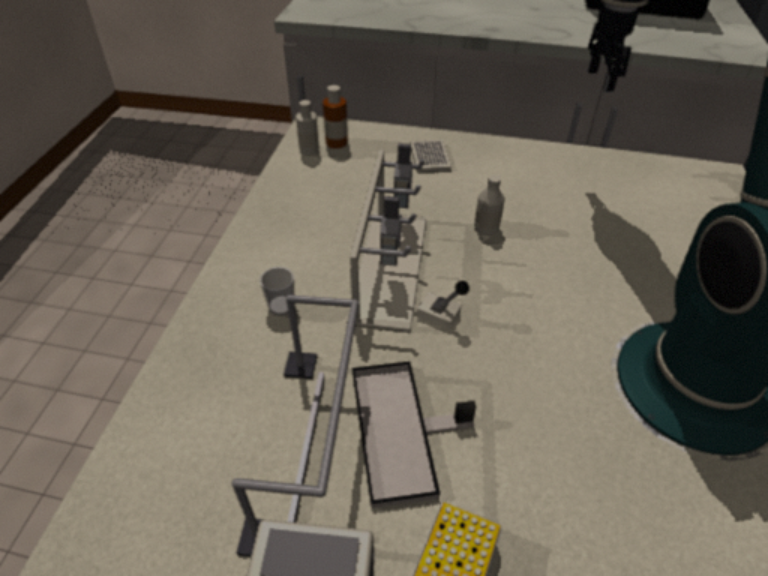

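The top view (x up, y left) shows the rack bar at view px (203–345, 270) and the tray turned below it, with its tab at (313, 352). There are four hooks at columns 407, 447, 487 and 527, with two carriers, on 447 and 527. The fan ball is at (407, 340), leaning toward the robot with its housing at (411, 325). The yellow tip box, bottle (533, 358) and cup (397, 196) are also visible.

```bash
cat >> h.py <<'E'
def comps(Q,lo,hi,box,minn=4,label=""):
    m=((Q[...,2]>lo)&(Q[...,2]<hi)&(Q[...,0]>box[0])&(Q[...,0]<box[1])&(Q[...,1]>box[2])&(Q[...,1]<box[3])).astype(np.uint8)
    n,L=cv2.connectedComponents(m,connectivity=8)
    out=[]
    for i in range(1,n):
        P=Q[L==i]
        if len(P)<minn: continue
        (cx,cy),(w,h),a=cv2.minAreaRect((P[:,:2]*1000).astype(np.float32))
        print(label,len(P),"mean",np.round(P.mean(0)*1000),"min",np.round(P.min(0)*1000),"max",np.round(P.max(0)*1000),"rect",round(cx),round(cy),round(w),round(h),round(a,1))
        out.append(P)
    return out
E
python3 - <<'E'
from h import *
T=np.load("top0.npz")["Q"];S=np.load("side0.npz")["Q"]
print(np.nanmedian(T[200:300,200:300,2]),np.nanmedian(S[150:300,150:300,2]))
w=(.3,.9,-.5,.6)
for n,Q in (("T",T),("S",S)):
    print("high");comps(Q,.186,.24,w,label=n)
    print("bar");comps(Q,.150,.185,w,8,label=n)
    print("mid");comps(Q,.06,.15,w,12,label=n)
    print("tab");comps(Q,.035,.06,(.3,.56,0,.4),label=n)
    print("low");comps(Q,.007,.03,(.4,.8,-.3,.4),30,label=n)
E
```

```text
6.266047135405906e-05 0.00012214190454384877
high
T 45 mean [ 570. -309.  203.] min [ 557. -315.  187.] max [ 582. -303.  213.] rect 569 -309 12 25 89.7
T 43 mean [ 562. -136.  204.] min [ 549. -142.  187.] max [ 574. -129.  213.] rect 562 -136 25 12 3.1
bar
T 599 mean [581. 238. 174.] min [541.  81. 153.] max [680. 401. 184.] rect 609 241 110 315 6.0
T 931 mean [537. 455. 164.] min [469. 415. 150.] max [607. 498. 178.] rect 538 457 133 75 6.3
T 950 mean [ 585. -185.  166.] min [ 513. -341.  150.] max [626. -14. 184.] rect 570 -180 98 328 3.6
mid
T 1154 mean [742. 567.  96.] min [646. 523.  60.] max [861. 600. 112.] rect 755 578 209 76 10.1
T 92 mean [756. -34.  72.] min [722. -65.  60.] max [787.  -3.  83.] rect 753 -33 61 61 45.6
T 22 mean [642. 392. 102.] min [635. 389.  64.] max [648. 399. 145.] rect 642 392 7 12 48.5
T 277 mean [532. 423. 109.] min [469. 413.  60.] max [604. 479. 150.] rect 527 428 57 144 70.0
T 16 mean [599. -19. 108.] min [596. -27.  68.] max [608. -12. 138.] rect 599 -17 18 9 56.9
T 15 mean [ 616. -333.  121.] min [ 615. -340.   87.] max [ 619. -326.  149.] r
[... 5701 characters left out ...]
max [632.  -9.  30.] rect 571 -155 120 288 3.4
S 371 mean [458. -60.  22.] min [ 419. -101.    7.] max [498. -34.  30.] rect 458 -68 53 70 72.2
S 63 mean [751.  -7.  19.] min [735. -15.   7.] max [771.  -2.  29.] rect 753 -8 36 12 4.6
S 101 mean [666. 101.  11.] min [649.  72.   7.] max [688. 126.  28.] rect 669 98 35 51 8.2
S 757 mean [490. 203.  15.] min [409.  63.   7.] max [585. 322.  20.] rect 490 188 117 244 19.9
S 301 mean [621. 222.  14.] min [608. 112.   7.] max [638. 313.  18.] rect 622 213 10 201 6.5
S 56 mean [416. 161.  10.] min [400. 147.   7.] max [437. 177.  27.] rect 416 161 35 22 33.2
S 81 mean [608. 349.  15.] min [603. 328.   8.] max [614. 369.  18.] rect 608 348 9 41 5.4
```

```bash
cat >> h.py <<'E'
from scipy.spatial.transform import Rotation as R
def goal(x,y,z,jaw,name=""):
    """mm, deg -> shift/turn in present tool axes (tool down, jaw = direction of tool x)"""
    s=read_state(); C=R.from_rotvec(s["tcp_rot"]); p=np.array(s["eef_pos"])*1000
    best=None
    for k in (0,180):
        a=np.radians(jaw+k); G=R.from_matrix(np.array([[np.cos(a),np.sin(a),0],[np.sin(a),-np.cos(a),0],[0,0,-1]]))
        w=(C.inv()*G).as_rotvec()
        if best is None or np.linalg.norm(w)<np.linalg.norm(best): best=w
    print(name,"shift",np.round(C.inv().apply(np.array([x,y,z])-p),1).tolist(),"turn",np.round(best,3).tolist())
def tray(Q,S=None):
    "tray pose from rim points (z 11..22 mm)"
    P=Q[(Q[...,2]>.011)&(Q[...,2]<.024)&(Q[...,0]>.35)&(Q[...,0]<.66)&(Q[...,1]>.03)&(Q[...,1]<.40)]
    return P
def torack(P,rack): # rack=(x,y,deg) mm
    a=np.radians(rack[2]);d=P[...,:2]*1000-np.array(rack[:2]);c,s=np.cos(a),np.sin(a)
    return np.dstack([d[...,0]*c+d[...,1]*s,-d[...,0]*s+d[...,1]*c,P[...,2]*1000])[0] if P.ndim==2 else None
E
python3 - <<'E'
from h import *
T=np.load("top0.npz")["Q"];S=np.load("side0.npz")["Q"]
for n,Q in(("T",T),("S",S)):
    P=Q[(Q[...,2]>.171)&(Q[...,2]<.182)&(Q[...,0]>.53)&(Q[...,0]<.60)&(Q[...,1]>.11)&(Q[...,1]<.38)]
    k,b=np.polyfit(P[:,1],P[:,0],1); print(n,"bar yaw",np.degrees(np.arctan(-k)),"x at y=.237",(k*.237+b)*1000,len(P))
    P=Q[(Q[...,2]>.013)&(Q[...,2]<.022)&(Q[...,0]>.58)&(Q[...,0]<.65)&(Q[...,1]>.13)&(Q[...,1]<.35)]
    k,b=np.polyfit(P[:,1],P[:,0],1); print(n,"fence yaw",np.degrees(np.arctan(-k)),"x at y=.237",(k*.237+b)*1000,len(P))
    m=(Q[...,2]>.0115)&(Q[...,2]<.022)&(Q[...,0]>.43)&(Q[...,0]<.592)&(Q[...,1]>.05)&(Q[...,1]<.34)
    P=Q[m];print(n,"tray",cv2.minAreaRect((P[:,:2]*1000).astype(np.float32)),len(P))
    P=Q[(Q[...,2]>.150)&(Q[...,2]<.186)&(Q[...,0]>.60)&(Q[...,0]<.64)&(Q[...,1]>-.33)&(Q[...,1]<-.03)]
    k,b=np.polyfit(P[:,1],P[:,0],1); print(n,"crossbar yaw",np.degrees(np.arctan(-k)),"x at -.178",(k*-.178+b)*1000)
goal(300,-500,300,-70,"wp1");goal(430,-250,300,-70,"wp2");goal(388.5,151,140,-70,"tab hi");goal(388.5,151,14,-70,"tab")
E
```

```text
T bar yaw 5.841744193463308 x at y=.237 559.9762785382566 261
T fence yaw 5.987663702247654 x at y=.237 619.0613379386464 100
T tray ((488.2076110839844, 187.06854248046875), (117.6011734008789, 242.45506286621094), 19.89634132385254) 247
T crossbar yaw 2.825660230038124 x at -.178 610.7557861746141
S bar yaw 6.185907904526587 x at y=.237 560.9909537451431 642
S fence yaw 6.358603320677984 x at y=.237 619.812506982292 260
S tray ((497.40789794921875, 190.91334533691406), (101.38312530517578, 244.03929138183594), 19.921302795410156) 556
S crossbar yaw 2.7525936660588792 x at -.178 610.9243689285393
wp1 shift [-57.1, -133.3, -99.5] turn [0.0, 0.001, -0.039]
wp2 shift [-255.6, -333.3, -99.3] turn [0.0, 0.001, -0.039]
tab hi shift [-650.0, -416.1, 61.1] turn [0.0, 0.001, -0.039]
tab shift [-649.8, -416.1, 187.1] turn [0.0, 0.001, -0.039]
```

```bash
python3 -m inch '[[85,[-57,-133,-100],[0,0,-0.04]],[85,[-57,-133,-100],[0,0,-0.04]],[85,[-57,-133,-100],[0,0,-0.04]],[85,[-256,-333,-100],[0,0,-0.04]],[85,[-256,-333,-100],[0,0,-0.04]],[85,[-256,-333,-100],[0,0,-0.04]],[85,[-256,-333,-100],[0,0,-0.04]],[85,[-256,-333,-100],[0,0,-0.04]]]' 60
python3 -c "
from h import *
goal(389,151,140,-70);goal(389,151,14,-70)"
```

```text
clock: 1.1
eef_pos: [0.4308, -0.2468, 0.301]
tcp_rot: [-2.577, 1.797, 0.0]
force: [0.7, -1.6, -0.6]
gripper_width: 0.0852
 shift [-387.6, -98.3, 161.1] turn [-0.0, 0.0, 0.004]
 shift [-387.6, -98.3, 287.1] turn [-0.0, 0.0, 0.004]
```

```bash
python3 -m inch '[[85,[-388,-98,161],[0,0,0]],[85,[-388,-98,161],[0,0,0]],[85,[-388,-98,161],[0,0,0]],[85,[-388,-98,161],[0,0,0]],[85,[-388,-98,161],[0,0,0]],[85,[-388,-98,161],[0,0,0]],[85,[-388,-98,161],[0,0,0]],[85,[-388,-98,161],[0,0,0]]]'
python3 - <<'E'
from h import *
goal(389,151,14,-70)
c=capture("side");save(c["img"][200:330,230:400],"s1",4)
Q=cloud(c);comps(Q,.036,.06,(.3,.45,.1,.2))
E
```

```text
clock: 2.1
eef_pos: [0.3871, 0.1513, 0.1388]
tcp_rot: [2.578, -1.794, -0.004]
force: [1.4, -0.6, 0.1]
gripper_width: 0.0852
 shift [1.1, -1.9, 124.8] turn [0.002, 0.002, 0.006]
 102 mean [389. 155.  46.] min [373. 143.  36.] max [403. 164.  53.] rect 389 153 30 16 17.8
```

View pics/s1.png

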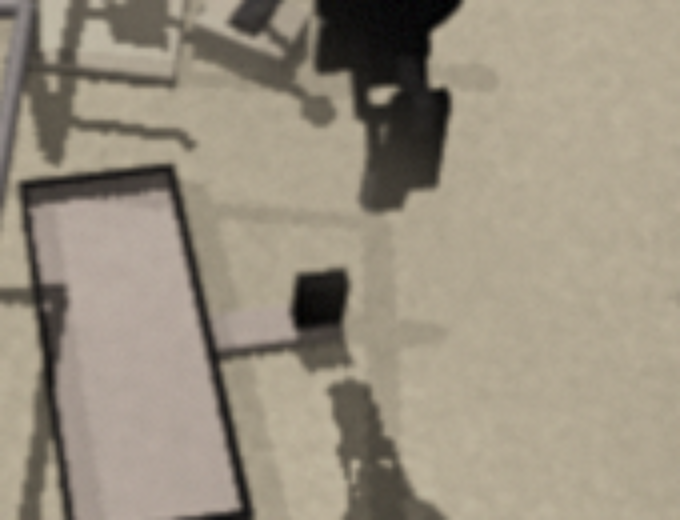

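The tab is at crop (320, 300) and the open gripper is above it, so I'm lowering and pinching.

```bash
python3 -m inch '[[85,[1,-2,60],[0,0,0]],[85,[1,-2,125],[0,0,0]],[85,[1,-2,125],[0,0,0]],[85,[1,-2,125],[0,0,0]],[0,[1,-2,125],[0,0,0]],[0,[1,-2,125],[0,0,0]],[0,[1,-2,125],[0,0,0]],[0,[1,-2,125],[0,0,0]]]' 50
python3 -m inch '[[0,[0,0,0],[0,0,0]],[0,[0,0,0],[0,0,0]],[0,[0,0,0],[0,0,0]]]'
```

```text
clock: 3.15
eef_pos: [0.3912, 0.1481, 0.0154]
tcp_rot: [-2.574, 1.801, -0.001]
force: [-4.0, -3.8, 31.8]
gripper_width: 0.012
clock: 3.52
eef_pos: [0.3912, 0.1481, 0.0155]
tcp_rot: [-2.574, 1.8, -0.001]
force: [-4.3, -2.2, 18.1]
gripper_width: 0.0119
```

```bash
python3 -m inch '[[0,[0,0,-1.5],[0,0,0]],[0,[0,0,-1.5],[0,0,0]],[0,[0,0,-1.5],[0,0,0]]]'
python3 - <<'E'
from h import *
# tray frame from grasp: tab at tcp; tray target poses in rack frame
s=read_state();p=np.array(s["eef_pos"])*1000
rx,ry,ra=561,237,6.1
a=np.radians(ra);c,sn=np.cos(a),np.sin(a)
for nm,(X,Y) in dict(pre=(-50,2),back=(7,2),left=(7,13)).items():
    tx,ty=X-115,Y
    wx,wy=rx+c*tx-sn*ty,ry+sn*tx+c*ty
    print(nm,round(wx),round(wy)); goal(wx,wy,p[2],-70-13.8,nm)
E
```

```text
clock: 3.9
eef_pos: [0.3908, 0.148, 0.0164]
tcp_rot: [2.574, -1.801, -0.0]
force: [-0.3, 0.7, -1.1]
gripper_width: 0.0115
pre 397 221
pre shift [-67.0, -30.7, 0.0] turn [0.0, 0.0, 0.242]
back 453 228
back shift [-53.2, -86.0, -0.0] turn [0.0, 0.0, 0.242]
left 452 238
left shift [-63.9, -88.7, -0.0] turn [0.0, 0.0, 0.242]
```

```bash
python3 -m inch '[[0,[-13,-6,0],[0,0,0.06]],[0,[-26,-12,0],[0,0,0.12]],[0,[-40,-18,0],[0,0,0.18]],[0,[-53,-24,0],[0,0,0.242]],[0,[-67,-31,0],[0,0,0.242]],[0,[-67,-31,0],[0,0,0.242]],[0,[-67,-31,0],[0,0,0.242]],[0,[-67,-31,0],[0,0,0.242]]]'
cat >> h.py <<'E'
RACK=(561,237,6.1)
def trayrack(name="side",ra=RACK,pic=None):
    c=capture(name);Q=cloud(c)
    if pic: save(c["img"],pic)
    X=(Q.reshape(-1,3)); X=torack(X[~np.isnan(X[:,0])],ra)
    P=X[(X[:,2]>11.5)&(X[:,2]<22)&(X[:,0]>-135)&(X[:,0]<90)&(X[:,1]>-180)&(X[:,1]<160)]
    return X,P,c
E
python3 - <<'E'
from h import *
X,P,c=trayrack()
M=P[(P[:,0]<54)&(P[:,1]<128)&(P[:,0]>-125)]
print("rect in rack frame",cv2.minAreaRect(M[:,:2].astype(np.float32)),len(M))
F=P[(P[:,0]>53)&(P[:,0]<66)]
for lo in (-120,-60,0,60):
    f=F[(F[:,1]>lo)&(F[:,1]<lo+60)]
    if len(f): print("fence seg",lo,np.percentile(f[:,0],[3,50,97]).round(1),len(f))
L=P[(P[:,1]>126)&(P[:,1]<142)&(P[:,0]<50)]
if len(L): print("left fence y",np.percentile(L[:,1],[3,50,97]).round(1))
E
```

```text
clock: 4.9
eef_pos: [0.3971, 0.221, 0.0165]
tcp_rot: [2.338, -2.098, -0.0]
force: [0.2, 0.7, -1.1]
gripper_width: 0.0116
rect in rack frame ((-35.365333557128906, 3.4332046508789062), (178.02894592285156, 241.41653442382812), 1.479567289352417) 681
fence seg -120 [55.5 59.5 63.2] 66
fence seg -60 [53.5 57.8 62.1] 77
fence seg 0 [54.2 57.9 62.1] 97
fence seg 60 [54.9 58.9 62.9] 79
```

```bash
python3 -m inch '[[0,[0,-15,0],[0,0,0]],[0,[0,-30,0],[0,0,0]],[0,[0,-42,0],[0,0,0]],[0,[0,-50,0],[0,0,0]],[0,[0,-54,0],[0,0,0]],[0,[0,-54,0],[0,0,0]]]'
python3 -m inch '[[0,[0,-2,0],[0,0,0]],[0,[0,-2,0],[0,0,0]]]'
```

```text
clock: 5.7
eef_pos: [0.4507, 0.2276, 0.0164]
tcp_rot: [-2.338, 2.098, 0.001]
force: [-0.9, 1.7, -1.9]
gripper_width: 0.0117
clock: 5.95
eef_pos: [0.4512, 0.2282, 0.0163]
tcp_rot: [2.338, -2.096, -0.003]
force: [-9.1, 4.6, 1.3]
gripper_width: 0.0121
```

```bash
python3 - <<'E'
from h import *
c=capture("side");save(c["img"][190:384,130:350],"s2",3.4)
s=read_state();print(s["force"],torack(np.array([s["eef_pos"]]),RACK))
E
```

```text
[-8.81883224  3.98293404  0.18046857] [[-110.14835259    2.91658188   16.27285996]]
```

View pics/s2.png

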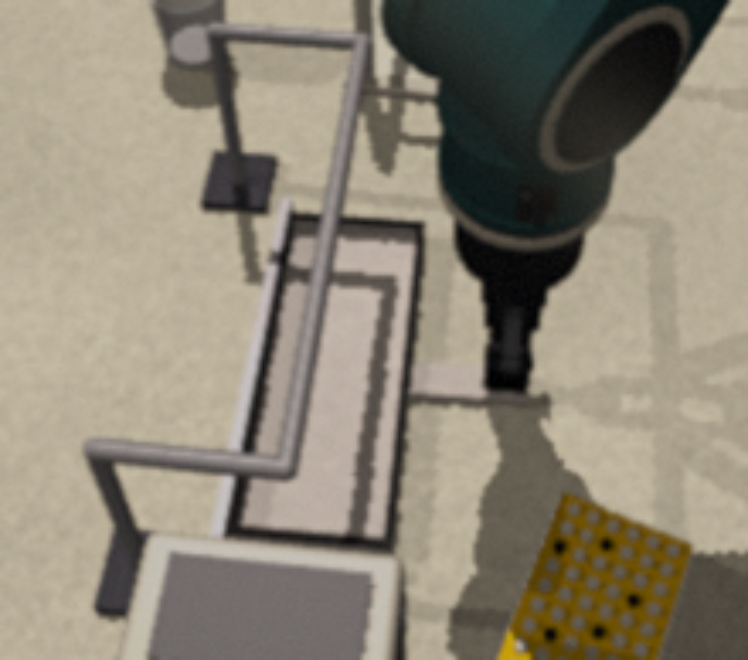

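```bash
python3 -m inch '[[0,[-3,0,0],[0,0,0]],[0,[-5,0,0],[0,0,0]],[0,[-7,0,0],[0,0,0]],[0,[-9,0,0],[0,0,0]],[0,[-9,0,0],[0,0,0]]]'
python3 -c "
from h import *
s=read_state();print(s['force'],s['wrist_torque'],torack(np.array([s['eef_pos']]),RACK))"
```

```text
clock: 6.62
eef_pos: [0.4516, 0.2363, 0.0164]
tcp_rot: [2.337, -2.098, -0.0]
force: [-4.5, -2.5, -0.7]
gripper_width: 0.0117
[-4.48532484 -2.52932779 -0.66245258] [-0.62254273  0.87183938 -0.25266924] [[-108.82939924   10.93791028   16.39581917]]
```

```bash
python3 -m inch '[[0,[-2,0,0],[0,0,0]],[0,[-2,0,0],[0,0,0]]]'; python3 -m inch '[[0,[-2,-0.5,0],[0,0,0]],[0,[-2,-0.5,0],[0,0,0]],[0,[-2,-0.5,0],[0,0,0]]]'
python3 -c "
from h import *
s=read_state();print(s['force'],s['wrist_torque'],torack(np.array([s['eef_pos']]),RACK))
X,P,c=trayrack('side')
for y in (-80,-40,40,80,100):
    f=P[(abs(P[:,1]-y)<8)]; print(y,np.histogram(f[:,0],bins=range(-60,72,4))[0])
X,P,c=trayrack('top'); save(c['img'][140:280,80:260],'t2',4)
for y in (-80,-40,40,80,100):
    f=P[(abs(P[:,1]-y)<8)]; print(y,np.histogram(f[:,0],bins=range(-60,72,4))[0])
"
```

```text
clock: 6.88
eef_pos: [0.4512, 0.2365, 0.0162]
tcp_rot: [2.334, -2.098, 0.001]
force: [-4.3, -11.8, 2.5]
gripper_width: 0.0113
clock: 7.25
eef_pos: [0.4509, 0.2366, 0.0158]
tcp_rot: [2.331, -2.097, 0.002]
force: [-8.4, -22.8, 6.5]
gripper_width: 0.0116
[ -8.4128127  -22.76448113   6.53928508] [-4.93439286  1.7899709  -0.27957846] [[-109.5549089    11.32517692   15.77673561]]
-80 [ 0  0  0  4  8  0  0  0  0  0  0  0  0  0  0  0  0  0  0  0  0  0  0  0
  0  0  0  7 10  8 10  1]
-40 [ 0  0  0  6  7  0  0  0  0  0  0  0  0  0  0  0  0  0  0  0  0  0  0  0
  0  0  0  5  8 10  5  0]
40 [ 0  0  0  3 12  1  0  0  0  0  0  0  0  0  0  0  0  0  0  0  0  0  0  0
  0  0  0  9 13 10  9  0]
80 [ 0  0  0  3 14  2  0  0  0  0  0  0  0  0  0  0  0  0  0  0  0  0  0  0
  0  0  0  1  1  1  1  0]
100 [ 0  0  0  2 15  3  0  0  0  0  0  0  0  0  0  0  0  0  0  0  0  0  0  0
  0  0  0  9 13 11 10  0]
-80 [0 0 0 4 1 0 0 0 0 0 0 0 0 0 0 0 0 0 0 0 0 0 0 0 1 0 0 5 5 5 3 0]
-40 [0 0 0 3 4 2 0 0 0 0 0 0 0 1 0 1 0 0 0 0 0 0 1 0 0 0 0 6 4 3 3 0]
40 [0 0 0 0 0 0 0 0 0 0 0 0 0 0 0 0 0 0 0 0 0 1 0 0 0 0 0 4 4 5 3 0]
80 [0 0 0 0 0 0 0 0 0 1 0 0 0 0 0 0 0 0 0 0 0 0 0 0 0 0 0 2 3 4 4 0]
100 [0 0 0 2 2 0 0 0 0 0 0 0 0 0 0 0 0 0 0 0 0 0 0 0 0 0 0 2 4 6 2 0]
```

View pics/t2.png

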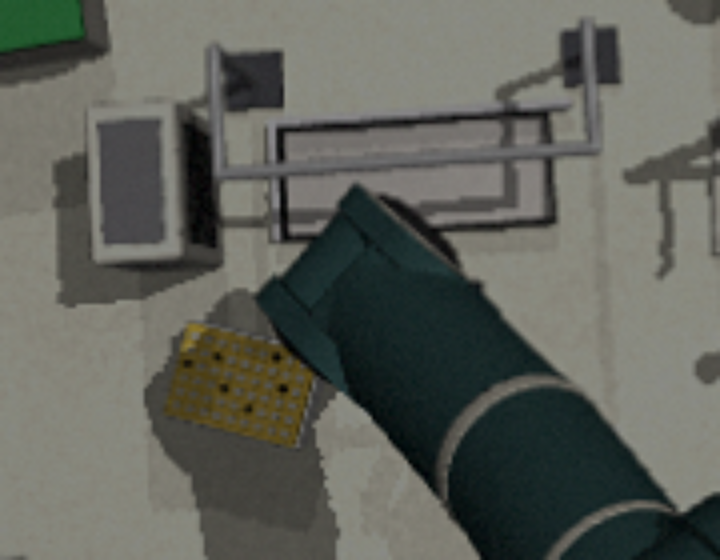

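The tray sits against both fences: the left rim touches at crop x≈280 and the back rim lies along the fence. The front edge is at −44 mm along its whole length. I'm releasing it and retreating upward.

```bash
python3 -m inch '[[0,[3,0.5,0],[0,0,0]],[0,[3,0.5,0],[0,0,0]],[40,[3,0.5,0],[0,0,0]],[85,[3,0.5,0],[0,0,0]],[85,[3,0.5,0],[0,0,0]],[85,[3,0.5,0],[0,0,0]],[85,[3,0.5,-60],[0,0,0]],[85,[3,0.5,-120],[0,0,0]]]'
python3 - <<'E'
from h import *
goal(460,200,300,-87,"up");goal(562,-135,300,-87,"A hi");goal(562,-135,230,-87,"A mid")
E
```

```text
clock: 8.35
eef_pos: [0.4512, 0.2375, 0.1378]
tcp_rot: [2.338, -2.097, -0.002]
force: [0.6, -0.7, 0.2]
gripper_width: 0.0847
up shift [38.2, -4.5, -162.3] turn [0.002, 0.0, 0.056]
A hi shift [382.3, -69.7, -162.4] turn [0.002, 0.0, 0.056]
A mid shift [382.3, -69.8, -92.4] turn [0.002, 0.0, 0.056]
```

```bash
python3 -m inch '[[85,[0,0,-62],[0,0,0.03]],[85,[0,0,-124],[0,0,0.056]],[85,[38,-5,-162],[0,0,0.056]],[85,[100,-15,-162],[0,0,0.056]],[85,[160,-30,-162],[0,0,0.056]],[85,[220,-40,-162],[0,0,0.056]],[85,[280,-50,-162],[0,0,0.056]],[85,[340,-65,-162],[0,0,0.056]]]'
python3 - <<'E'
from h import *
goal(562,-135,240,-87,"A mid")
c=capture("side");Q=cloud(c);save(c["img"][190:384,130:350],"s3",3.4)
X,P,_=trayrack()
for y in (-80,-40,40,80,100):
    f=P[(abs(P[:,1]-y)<8)]; print(y,np.histogram(f[:,0],bins=range(-60,-24,4))[0])
comps(Q,.190,.215,(.5,.62,-.35,-.08))
comps(Q,.12,.163,(.5,.6,-.35,-.08),30)
E
```

```text
clock: 9.35
eef_pos: [0.5532, -0.0955, 0.2988]
tcp_rot: [-2.278, 2.163, -0.001]
force: [0.3, 0.8, 0.2]
gripper_width: 0.0849
A mid shift [39.9, -6.7, 58.8] turn [-0.001, -0.0, -0.0]
-80 [0 0 0 2 8 0 0 0]
-40 [0 0 0 4 9 0 0 0]
40 [ 0  0  0  2 12  2  0  0]
80 [ 0  0  0  2 13  2  0  0]
100 [ 0  0  0  2 14  3  0  0]
 58 mean [ 569. -307.  201.] min [ 558. -316.  190.] max [ 581. -300.  211.] rect 570 -310 21 15 13.7
 75 mean [ 562. -131.  201.] min [ 550. -141.  190.] max [ 575. -125.  209.] rect 563 -133 24 15 11.1
 253 mean [ 568. -274.  151.] min [ 529. -340.  122.] max [ 600. -215.  163.] rect 568 -277 68 124 5.0
 254 mean [ 562. -114.  148.] min [ 523. -163.  120.] max [ 598. -100.  163.] rect 559 -129 62 54 40.0
```

```bash
python3 -m inch '[[85,[40,-7,0],[0,0,0]],[85,[40,-7,30],[0,0,0]],[85,[40,-7,80],[0,0,0]],[85,[40,-7,125],[0,0,0]],[85,[40,-7,125],[0,0,0]],[0,[40,-7,125],[0,0,0]],[0,[40,-7,125],[0,0,0]],[0,[40,-7,125],[0,0,0]]]' 50
python3 -m inch '[[0,[0,0,0],[0,0,0]],[0,[0,0,0],[0,0,0]]]'
```

```text
clock: 10.45
eef_pos: [0.5625, -0.1332, 0.1747]
tcp_rot: [-2.278, 2.163, -0.002]
force: [0.0, 0.7, -0.6]
gripper_width: 0.0317
clock: 10.7
eef_pos: [0.5623, -0.1333, 0.1742]
tcp_rot: [-2.278, 2.163, -0.001]
force: [-1.3, 0.1, 6.1]
gripper_width: 0.0093
```

```bash
python3 -m inch '[[0,[0,0,-10],[0,0,0]],[0,[0,0,-30],[0,0,0]],[0,[0,0,-60],[0,0,0]],[0,[0,0,-95],[0,0,0]],[0,[0,0,-130],[0,0,0]],[0,[0,0,-140],[0,0,0]],[0,[0,0,-140],[0,0,0]]]'
python3 - <<'E'
from h import *
c=capture("side");save(c["img"][60:260,200:350],"s4",3)
a=np.radians(6.1)
for Y in (50,-50):
    x,y=561-np.sin(a)*Y,237+np.cos(a)*Y
    print(x,y);goal(x,y,315,6.1)
goal(470,0,315,-40,"wp")
E
```

```text
clock: 11.58
eef_pos: [0.562, -0.1331, 0.3136]
tcp_rot: [-2.278, 2.163, -0.001]
force: [0.1, 0.1, -1.9]
gripper_width: 0.0098
555.6867964331883 286.71689720666024
 shift [-419.6, -15.8, -2.2] turn [0.001, -0.0, 1.516]
566.3132035668117 187.28310279333976
 shift [-319.7, -21.2, -2.2] turn [0.001, -0.0, 1.516]
wp shift [-137.7, 84.6, -2.2] turn [0.001, 0.001, -0.821]
```

View pics/s4.png

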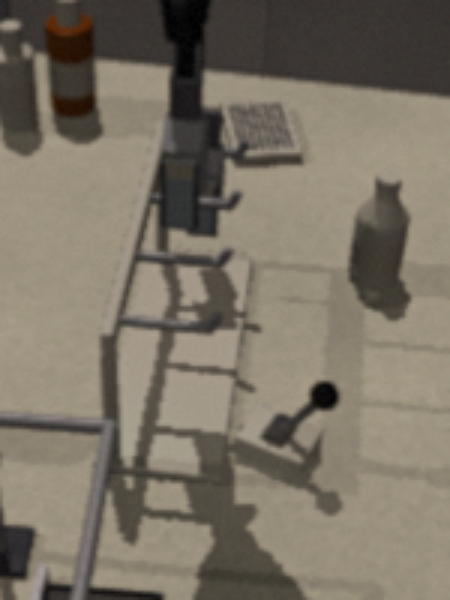

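The carrier hangs upright in the grip at crop (190, 170) and has cleared the hook tips. I'm carrying it to the bar while turning it.

```bash
python3 -m inch '[[0,[-30,-1,-2],[0,0,-0.1]],[0,[-75,-3,-2],[0,0,-0.28]],[0,[-125,-5,-2],[0,0,-0.46]],[0,[-175,-7,-2],[0,0,-0.64]],[0,[-225,-9,-2],[0,0,-0.82]],[0,[-275,-11,-2],[0,0,-1.0]],[0,[-320,-13,-2],[0,0,-1.18]],[0,[-365,-15,-2],[0,0,-1.36]]]'
python3 - <<'E'
from h import *
goal(555.7,286.7,315,6.1)
E
```

```text
clock: 12.62
eef_pos: [0.5575, 0.2333, 0.3141]
tcp_rot: [3.132, -0.24, -0.003]
force: [0.5, 0.2, -1.3]
gripper_width: 0.0094
 shift [-9.9, -52.5, -0.9] turn [0.001, 0.002, -0.259]
```

```bash
python3 -m inch '[[0,[-4,-20,0],[0,0,-0.13]],[0,[-8,-40,0],[0,0,-0.259]],[0,[-10,-53,0],[0,0,-0.259]],[0,[-10,-53,0],[0,0,-0.259]],[0,[-10,-53,0],[0,0,-0.259]],[0,[-10,-53,0],[0,0,-0.259]]]'
python3 - <<'E'
from h import *
goal(555.7,286.7,200,6.1)
s=read_state();print(torack(np.array([s["eef_pos"]]),RACK))
c=capture("side");Q=cloud(c);save(c["img"][100:384,100:350],"s5",2.8)
X=Q.reshape(-1,3);X=torack(X[~np.isnan(X[:,0])],RACK)
P=X[(X[:,2]>195)&(X[:,2]<318)&(abs(X[:,0])<60)&(X[:,1]>0)&(X[:,1]<120)]
for lo in range(195,318,15):
    f=P[(P[:,2]>=lo)&(P[:,2]<lo+15)]
    if len(f): print(lo,len(f),f.min(0).round(),f.max(0).round())
E
```

```text
clock: 13.38
eef_pos: [0.5568, 0.2852, 0.3155]
tcp_rot: [3.137, 0.154, 0.0]
force: [0.0, -0.7, -1.2]
gripper_width: 0.0094
 shift [-1.0, -1.6, 115.5] turn [0.0, -0.0, -0.008]
[[  0.98187621  48.40499829 315.52482793]]
210 34 [-29.  36. 214.] [ 30.  66. 225.]
225 74 [-30.  33. 225.] [ 34.  66. 240.]
240 73 [-30.  36. 240.] [ 33.  66. 255.]
255 74 [-31.  36. 256.] [ 34.  66. 270.]
270 79 [-31.  33. 271.] [ 34.  66. 285.]
285 288 [-30.  32. 285.] [ 31.  66. 300.]
300 227 [-17.  33. 300.] [ 19.  66. 315.]
315 10 [ -5.  54. 315.] [  4.  62. 318.]
```

View pics/s5.png

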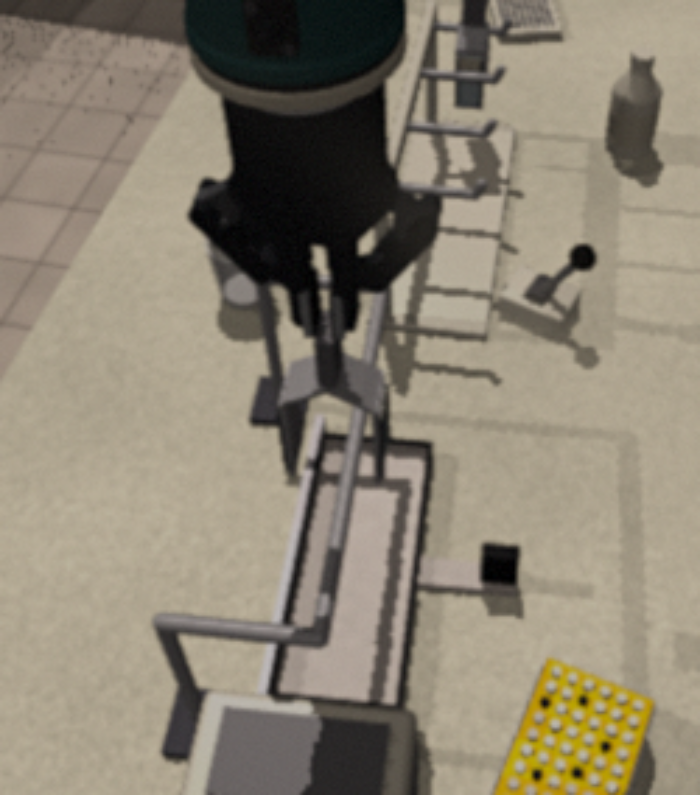

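The carrier straddles the bar, centred (x −30..+33, y 34..66 in the rack frame), level, and with its underside at about 215 mm. I'm lowering it.

```bash
python3 -m inch '[[0,[-1,-2,20],[0,0,0]],[0,[-1,-2,50],[0,0,0]],[0,[-1,-2,80],[0,0,0]],[0,[-1,-2,105],[0,0,0]],[0,[-1,-2,120],[0,0,0]],[0,[-1,-2,126],[0,0,0]],[0,[-1,-2,128],[0,0,0]],[0,[-1,-2,128],[0,0,0]]]'
python3 -m inch '[[0,[0,0,1],[0,0,0]],[0,[0,0,2],[0,0,0]],[0,[0,0,2],[0,0,0]]]'
```

```text
clock: 14.42
eef_pos: [0.5556, 0.2881, 0.1881]
tcp_rot: [-3.137, -0.157, -0.001]
force: [-0.1, 0.2, -1.5]
gripper_width: 0.0095
clock: 14.8
eef_pos: [0.5555, 0.288, 0.1857]
tcp_rot: [-3.137, -0.157, -0.001]
force: [0.4, 0.4, 1.3]
gripper_width: 0.0093
```

Contact with the bar (the force has risen by 2.8 N). I'm opening slowly.

```bash
python3 -m inch '[[15,[0,0,0],[0,0,0]],[30,[0,0,0],[0,0,0]],[85,[0,0,0],[0,0,0]],[85,[0,0,0],[0,0,0]],[85,[0,0,0],[0,0,0]],[85,[0,0,-20],[0,0,0]],[85,[0,0,-70],[0,0,0]],[85,[0,0,-125],[0,0,0]]]'
python3 - <<'E'
from h import *
c=capture("side");Q=cloud(c);np.save("q.npy",Q);save(c["img"][100:384,100:350],"s6",2.8)
X=Q.reshape(-1,3);X=torack(X[~np.isnan(X[:,0])],RACK)
P=X[(X[:,2]>80)&(X[:,2]<235)&(abs(X[:,0])<60)&(X[:,1]>10)&(X[:,1]<90)]
for lo in range(80,235,15):
    f=P[(P[:,2]>=lo)&(P[:,2]<lo+15)]
    if len(f): print(lo,len(f),f.min(0).round(),f.max(0).round())
print([ [round(v) for v in P0] for P0 in [P[P[:,2]>185].mean(0)]])
goal(569.5,-308,320,-87,"B");goal(500,-50,320,-40)
E
```

```text
clock: 15.8
eef_pos: [0.555, 0.288, 0.3132]
tcp_rot: [-3.137, -0.158, 0.0]
force: [1.5, -0.3, 0.6]
gripper_width: 0.0849
80 16 [-25.  37.  85.] [34. 68. 95.]
95 37 [-27.  37.  96.] [ 36.  68. 110.]
110 39 [-27.  39. 110.] [ 36.  69. 125.]
125 33 [-29.  40. 125.] [ 35.  70. 140.]
140 51 [-30.  38. 140.] [ 34.  69. 155.]
155 242 [-28.  12. 155.] [ 33.  77. 170.]
170 251 [-15.  10. 170.] [ 20.  90. 184.]
185 32 [ -7.  43. 185.] [  3.  66. 199.]
200 35 [ -9.  47. 201.] [  2.  66. 215.]
215 79 [ -9.  40. 215.] [  3.  65. 220.]
[[-3, 58, 210]]
B shift [-47.0, 596.0, -1.5] turn [0.003, -0.009, -1.523]
 shift [-90.3, 332.3, -0.9] turn [-0.007, -0.006, 0.799]
```

View pics/s6.png

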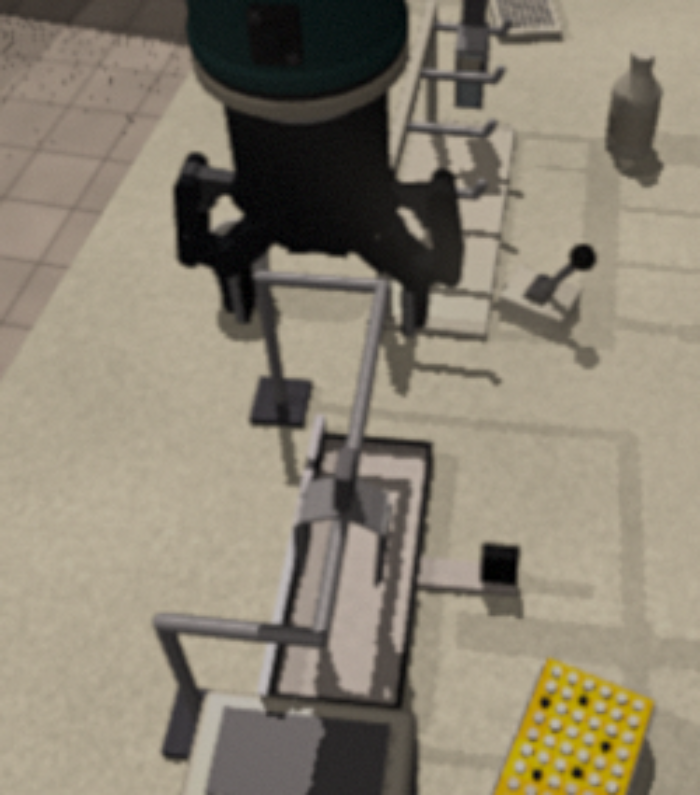

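Carrier A hangs on the bar at rack y≈53 mm, nearly upright (about 0.06 rad) and released. Now to carrier B.

```bash
python3 -m inch '[[85,[-2,30,-7],[0,0,0.1]],[85,[-6,80,-7],[0,0,0.28]],[85,[-11,140,-7],[0,0,0.46]],[85,[-16,200,-7],[0,0,0.64]],[85,[-21,260,-7],[0,0,0.82]],[85,[-26,320,-7],[0,0,1.0]],[85,[-31,380,-7],[0,0,1.18]],[85,[-36,440,-7],[0,0,1.36]]]'
python3 - <<'E'
from h import *
goal(569.5,-308,300,-87,"B")
E
```

```text
clock: 16.85
eef_pos: [0.5634, -0.1551, 0.3192]
tcp_rot: [-2.533, 1.857, -0.002]
force: [0.3, 0.0, -0.2]
gripper_width: 0.0849
B shift [147.6, 40.2, 19.3] turn [-0.002, -0.001, 0.253]
```

```bash
python3 -m inch '[[85,[50,13,0],[0,0,0.13]],[85,[100,27,0],[0,0,0.253]],[85,[148,40,19],[0,0,0.253]],[85,[148,40,19],[0,0,0.253]],[85,[148,40,19],[0,0,0.253]],[85,[148,40,19],[0,0,0.253]]]'
python3 - <<'E'
from h import *
c=capture("side");comps(cloud(c),.190,.215,(.5,.62,-.35,-.25)); X,P,_=trayrack()
for y in (-80,-40,100):
    f=P[(abs(P[:,1]-y)<8)]; print(y,np.histogram(f[:,0],bins=range(-60,-24,4))[0])
goal(569.5,-308,174,-87,"B")
E
```

```text
clock: 17.6
eef_pos: [0.5713, -0.3053, 0.2996]
tcp_rot: [-2.286, 2.154, -0.002]
force: [-0.4, 0.7, -0.7]
gripper_width: 0.0847
 66 mean [ 571. -307.  200.] min [ 558. -317.  190.] max [ 584. -302.  209.] rect 571 -310 25 15 2.6
-80 [8 5 0 0 0 0 0 0]
-40 [ 3 10  0  0  0  0  0  0]
100 [ 0  0  0  8 11  0  0  0]
B shift [2.2, 1.8, 125.3] turn [-0.001, -0.0, 0.007]
```

The tray has been knocked (front edge now at −57..−46 mm); I'll push it home again after hanging B.

```bash
python3 -m inch '[[85,[2,2,30],[0,0,0]],[85,[2,2,80],[0,0,0]],[85,[2,2,125],[0,0,0]],[85,[2,2,125],[0,0,0]],[0,[2,2,125],[0,0,0]],[0,[2,2,125],[0,0,0]],[0,[2,2,125],[0,0,0]],[0,[2,2,125],[0,0,0]]]' 50
python3 -m inch '[[0,[0,0,0],[0,0,0]],[0,[0,0,0],[0,0,0]],[0,[0,0,-10],[0,0,0]],[0,[0,0,-30],[0,0,0]],[0,[0,0,-60],[0,0,0]],[0,[0,0,-95],[0,0,0]],[0,[0,0,-130],[0,0,0]],[0,[0,0,-145],[0,0,0]]]'
python3 - <<'E'
from h import *
a=np.radians(6.1);Y=-45
x,y=561-np.sin(a)*Y,237+np.cos(a)*Y
goal(x,y,320,6.1-180,"shift only")
E
```

```text
clock: 18.7
eef_pos: [0.5689, -0.3088, 0.1741]
tcp_rot: [-2.284, 2.156, -0.001]
force: [-0.1, 0.1, 0.7]
gripper_width: 0.0116
clock: 19.7
eef_pos: [0.5693, -0.3088, 0.3216]
tcp_rot: [-2.284, 2.156, -0.005]
force: [-0.5, -0.1, -2.5]
gripper_width: 0.0096
shift only shift [-500.4, -25.5, 0.8] turn [-0.004, 0.001, 1.522]
```

```bash
python3 -m inch '[[0,[-30,-1,0],[0,0,-0.1]],[0,[-80,-4,0],[0,0,-0.26]],[0,[-135,-7,0],[0,0,-0.42]],[0,[-190,-10,0],[0,0,-0.58]],[0,[-245,-12,0],[0,0,-0.74]],[0,[-300,-15,0],[0,0,-0.9]],[0,[-355,-18,0],[0,0,-1.06]],[0,[-410,-21,0],[0,0,-1.22]]]'
python3 - <<'E'
from h import *
goal(565.8,192.2,316,6.1)
E
```

```text
clock: 20.7
eef_pos: [0.5656, 0.1034, 0.3185]
tcp_rot: [3.109, -0.451, -0.0]
force: [-0.3, -0.0, -1.5]
gripper_width: 0.0097
 shift [-25.1, -85.2, 2.5] turn [0.0, 0.0, -0.394]
```

```bash
python3 -m inch '[[0,[-8,-27,0],[0,0,-0.14]],[0,[-16,-55,0],[0,0,-0.28]],[0,[-22,-75,2],[0,0,-0.394]],[0,[-25,-85,2],[0,0,-0.394]],[0,[-25,-85,2],[0,0,-0.394]],[0,[-25,-85,2],[0,0,-0.394]],[0,[-25,-85,2],[0,0,-0.394]]]'
python3 - <<'E'
from h import *
goal(565.8,192.2,188,6.1)
c=capture("side");X=cloud(c).reshape(-1,3);X=torack(X[~np.isnan(X[:,0])],RACK)
P=X[(X[:,2]>195)&(X[:,2]<318)&(abs(X[:,0])<60)&(X[:,1]>-80)&(X[:,1]<0)]
for lo in range(195,318,20):
    f=P[(P[:,2]>=lo)&(P[:,2]<lo+20)]
    if len(f): print(lo,len(f),f.min(0).round(),f.max(0).round())
E
```

```text
clock: 21.58
eef_pos: [0.5669, 0.1896, 0.3165]
tcp_rot: [3.137, 0.156, 0.0]
force: [1.1, -0.3, -1.6]
gripper_width: 0.0099
 shift [-0.8, -2.7, 128.5] turn [0.0, -0.0, -0.007]
215 66 [-29. -62. 217.] [ 35. -28. 235.]
235 85 [-30. -63. 235.] [ 35. -29. 255.]
255 87 [-30. -61. 255.] [ 35. -29. 275.]
275 111 [-31. -63. 275.] [ 34. -29. 295.]
295 333 [-27. -62. 295.] [ 30. -29. 315.]
315 9 [ -5. -52. 316.] [  5. -32. 318.]
```

```bash
python3 -m inch '[[0,[-1,-3,20],[0,0,0]],[0,[-1,-3,50],[0,0,0]],[0,[-1,-3,80],[0,0,0]],[0,[-1,-3,105],[0,0,0]],[0,[-1,-3,120],[0,0,0]],[0,[-1,-3,127],[0,0,0]],[0,[-1,-3,129],[0,0,0]],[0,[-1,-3,130],[0,0,0]]]'
python3 -m inch '[[0,[0,0,1],[0,0,0]],[0,[0,0,1],[0,0,0]]]'
```

```text
clock: 22.62
eef_pos: [0.5657, 0.1934, 0.1871]
tcp_rot: [-3.137, -0.158, -0.001]
force: [-0.5, 0.5, -2.2]
gripper_width: 0.0096
clock: 22.88
eef_pos: [0.5655, 0.1933, 0.1857]
tcp_rot: [-3.138, -0.159, -0.0]
force: [-0.7, 0.4, -2.1]
gripper_width: 0.0096
```

```bash
python3 -m inch '[[0,[0,0,1],[0,0,0]],[0,[0,0,1],[0,0,0]]]'; python3 -m inch '[[0,[0,0,1],[0,0,0]],[0,[0,0,1],[0,0,0]]]'
```

```text
clock: 23.12
eef_pos: [0.5659, 0.1935, 0.1853]
tcp_rot: [-3.137, -0.158, -0.002]
force: [-0.7, -1.6, 7.2]
gripper_width: 0.0098
clock: 23.38
eef_pos: [0.5664, 0.1936, 0.1852]
tcp_rot: [-3.137, -0.158, -0.004]
force: [-2.5, -2.9, 17.0]
gripper_width: 0.0093
```

Contact. I'm relaxing 1 mm, then opening.

```bash
python3 -m inch '[[0,[0,0,-1.5],[0,0,0]],[15,[0,0,-1.5],[0,0,0]],[30,[0,0,-1.5],[0,0,0]],[85,[0,0,-1.5],[0,0,0]],[85,[0,0,-1.5],[0,0,0]],[85,[0,0,-25],[0,0,0]],[85,[0,0,-75],[0,0,0]],[85,[0,0,-130],[0,0,0]]]'
cat >> h.py <<'E'
def status(pic=None):
    X,P,c=trayrack('side')
    if pic: save(c["img"][100:384,100:350],pic,2.8)
    for y in (-100,-80,-40,40,80,100):
        f=P[(abs(P[:,1]-y)<8)&(P[:,0]<-20)&(P[:,0]>-80)]
        if len(f): print("front edge y",y,np.percentile(f[:,0],[10,50,90]).round(1))
    for y in (53,-45):
        H=X[(X[:,2]>190)&(X[:,2]<224)&(abs(X[:,0])<30)&(abs(X[:,1]-y)<30)];L=X[(X[:,2]>80)&(X[:,2]<130)&(abs(X[:,0])<45)&(abs(X[:,1]-y)<30)]
        if len(H) and len(L): print("carrier",y,"tab",H.mean(0).round(),"low",L.min(0).round(),L.max(0).round())
    D=X[(X[:,2]>36)&(X[:,2]<60)&(X[:,0]<-70)&(X[:,0]>-160)&(abs(X[:,1])<60)]
    if len(D): print("tab",D.mean(0).round(),D.min(0).round(),D.max(0).round(),cv2.minAreaRect(D[:,:2].astype(np.float32)))
E
python3 - <<'E'
from h import *
status("s7");
E
```

```text
clock: 24.38
eef_pos: [0.565, 0.1932, 0.3146]
tcp_rot: [-3.138, -0.159, 0.002]
force: [0.3, -0.6, 0.4]
gripper_width: 0.085
front edge y -100 [-59.3 -52.  -34.2]
front edge y -80 [-58.7 -57.6 -55.4]
front edge y -40 [-56.3 -54.3 -52.3]
front edge y 40 [-50.3 -48.3 -46.3]
front edge y 80 [-47.  -45.4 -43.2]
front edge y 100 [-45.9 -43.8 -42. ]
carrier 53 tab [ -3.  57. 211.] low [-27.  37.  87.] [ 36.  68. 127.]
carrier -45 tab [ -0. -37. 210.] low [-32. -58.  85.] [ 32. -23. 130.]
tab [-118.   17.   47.] [-132.    7.   36.] [-103.   23.   53.] ((-117.47213745117188, 14.944746017456055), (28.868375778198242, 15.911447525024414), 1.3653223514556885)
```

View pics/s7.png

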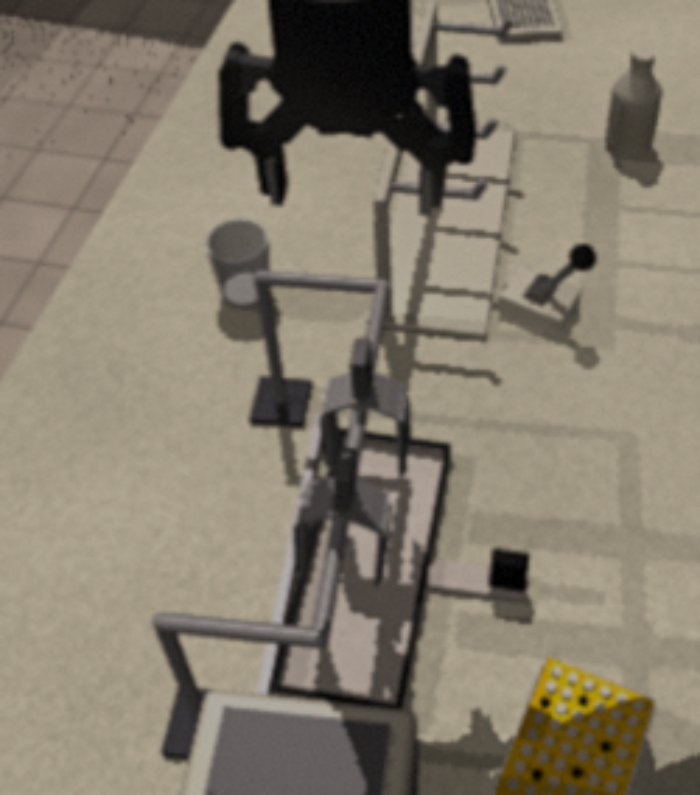

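Both carriers hang level with a clear gap (crop (345, 500) and (365, 390)). The tray is turned about −4.4° with its tab at rack (−117, 15). I'm re-gripping the tab.

```bash
python3 -c "
from h import *
goal(443,239,310,-88.3);goal(443,239,130,-88.3)"
```

```text
shift [-118.7, -56.7, 11.5] turn [0.004, -0.007, -1.499]
 shift [-120.1, -56.4, 191.5] turn [0.004, -0.007, -1.499]
```

```bash
python3 -m inch '[[85,[-30,-14,10],[0,0,-0.18]],[85,[-60,-28,10],[0,0,-0.36]],[85,[-90,-42,10],[0,0,-0.54]],[85,[-119,-57,10],[0,0,-0.72]],[85,[-119,-57,10],[0,0,-0.9]],[85,[-119,-57,10],[0,0,-1.08]],[85,[-119,-57,10],[0,0,-1.26]],[85,[-119,-57,10],[0,0,-1.44]]]'
python3 -c "
from h import *
goal(443,239,130,-88.3);goal(443,239,17,-88.3)"
```

```text
clock: 25.42
eef_pos: [0.4412, 0.238, 0.3035]
tcp_rot: [2.248, 2.195, 0.0]
force: [0.2, -0.3, -0.4]
gripper_width: 0.085
 shift [1.0, 1.7, 173.5] turn [0.0, 0.0, -0.054]
 shift [1.0, 1.7, 286.5] turn [0.0, 0.0, -0.054]
```

```bash
python3 -m inch '[[85,[1,2,50],[0,0,-0.05]],[85,[1,2,110],[0,0,-0.05]],[85,[1,2,170],[0,0,-0.05]],[85,[1,2,230],[0,0,-0.05]],[85,[1,2,270],[0,0,-0.05]],[85,[1,2,286],[0,0,-0.05]],[85,[1,2,286],[0,0,-0.05]],[85,[1,2,286],[0,0,-0.05]]]' 50
python3 -m inch '[[0,[0,0,0],[0,0,0]],[0,[0,0,0],[0,0,0]],[0,[0,0,0],[0,0,0]],[0,[0,0,0],[0,0,0]],[0,[0,0,0],[0,0,0]],[0,[0,0,0],[0,0,0]]]' 50
python3 -c "
from h import *
s=read_state();print(torack(np.array([s['eef_pos']]),RACK))
a=np.radians(6.1)
for X,Y in ((-112,8),(-109,8),(-109,12)):
    goal(561+np.cos(a)*X-np.sin(a)*Y,237+np.sin(a)*X+np.cos(a)*Y,17,96.1-.6)"
```

```text
clock: 26.42
eef_pos: [0.4442, 0.2394, 0.019]
tcp_rot: [2.199, 2.243, 0.003]
force: [-0.0, -0.2, 0.0]
gripper_width: 0.0848
clock: 27.18
eef_pos: [0.4433, 0.239, 0.0177]
tcp_rot: [2.199, 2.244, 0.0]
force: [-1.4, -2.7, 6.7]
gripper_width: 0.0111
[[-116.77888958   14.47764158   17.74739726]]
 shift [-6.0, 5.3, 0.7] turn [0.0, 0.0, -0.076]
 shift [-5.8, 8.3, 0.7] turn [0.0, 0.0, -0.076]
 shift [-1.8, 8.0, 0.7] turn [0.0, 0.0, -0.076]
```

```bash
python3 -m inch '[[0,[-4,-1,0],[0,0,-0.03]],[0,[-8,-1,0],[0,0,-0.076]],[0,[-8,2,0],[0,0,-0.076]],[0,[-8,5,0],[0,0,-0.076]],[0,[-8,8,0],[0,0,-0.076]],[0,[-8,9,0],[0,0,-0.076]],[0,[-8,9,0],[0,0,-0.076]]]'
python3 -c "
from h import *
s=read_state();print(torack(np.array([s['eef_pos']]),RACK)); status()"
```

```text
clock: 28.05
eef_pos: [0.4509, 0.2313, 0.0176]
tcp_rot: [-2.109, -2.327, 0.003]
force: [-11.5, -0.5, 17.7]
gripper_width: 0.0108
[[-110.0812747     5.99619853   17.64400079]]
front edge y -100 [-45.9 -43.9 -41.6]
front edge y -80 [-46.  -43.8 -41.5]
front edge y -40 [-45.5 -44.6 -42.3]
front edge y 40 [-45.8 -44.  -41.7]
front edge y 80 [-45.9 -43.9 -41.7]
front edge y 100 [-45.6 -43.9 -41.5]
carrier 53 tab [ -3.  57. 211.] low [-27.  36.  89.] [ 36.  68. 130.]
carrier -45 tab [ -0. -36. 210.] low [-32. -59.  85.] [ 33. -24. 130.]
tab [-97.   6.  47.] [-98.   0.  41.] [-96.  11.  49.] ((-97.07852172851562, 5.654930114746094), (11.195878028869629, 1.5007197856903076), 75.6064453125)
```

```bash
python3 -m inch '[[0,[2,0,-0.5],[0,0,0]],[0,[4,0,-0.5],[0,0,0]],[0,[5.5,0,-0.5],[0,0,0]],[0,[7,0,-0.5],[0,0,0]],[0,[7,0,-0.5],[0,0,0]]]'
python3 -m inch '[[0,[2,0,0],[0,0,0]],[0,[2,0,0],[0,0,0]]]'
```

```text
clock: 28.72
eef_pos: [0.4511, 0.2339, 0.0176]
tcp_rot: [2.112, 2.322, -0.011]
force: [-7.9, -23.9, 22.8]
gripper_width: 0.0113
clock: 28.98
eef_pos: [0.4508, 0.2346, 0.0175]
tcp_rot: [2.112, 2.32, -0.014]
force: [-11.7, -32.8, 31.7]
gripper_width: 0.0106
```

```bash
python3 -m inch '[[0,[-1.5,0,-1],[0,0,0]],[0,[-1.5,0,-1],[0,0,0]]]'
python3 - <<'E'
from h import *
status()
X,P,c=trayrack("top"); save(c["img"][140:280,80:260],"t8",4)
for n in("top","side"):
    X,P,c=trayrack(n)
    for x in (-30,-15,20,35):
        f=P[abs(P[:,0]-x)<6]; print(n,x,"y hist 104..144 by 4",np.histogram(f[:,1],bins=range(104,145,4))[0],"right end",np.histogram(f[:,1],bins=range(-130,-97,4))[0])
E
```

```text
clock: 29.22
eef_pos: [0.4497, 0.2358, 0.0179]
tcp_rot: [2.113, 2.325, -0.01]
force: [-11.9, -11.6, 2.7]
gripper_width: 0.0108
front edge y -100 [-48.9 -46.3 -32.5]
front edge y -80 [-48.5 -46.5 -45.2]
front edge y -40 [-47.5 -45.7 -43.8]
front edge y 40 [-45.3 -43.8 -41.7]
front edge y 80 [-44.5 -42.7 -40.5]
front edge y 100 [-44.1 -42.2 -40.2]
carrier 53 tab [ -3.  57. 211.] low [-27.  37.  89.] [ 36.  68. 130.]
carrier -45 tab [ -0. -37. 210.] low [-33. -58.  85.] [ 32. -24. 130.]
tab [-98.  11.  44.] [-98.   5.  36.] [-97.  15.  50.] ((-97.84146881103516, 10.213567733764648), (10.306506156921387, 1.2269351482391357), 79.89848327636719)
top -30 y hist 104..144 by 4 [0 0 0 0 1 3 3 3 1 0] right end [0 0 0 0 2 1 0 0]
top -15 y hist 104..144 by 4 [0 0 1 0 1 3 3 2 1 0] right end [0 0 0 2 3 0 0 0]
top 20 y hist 104..144 by 4 [0 0 0 0 0 0 0 0 1 0] right end [0 0 0 0 2 0 0 0]
top 35 y hist 104..144 by 4 [0 0 0 0 4 3 3 2 1 0] right end [0 0 0 2 1 0 0 0]
side -30 y hist 104..144 by 4 [0 0 0 0 4 8 0 0 0 0] right end [0 0 0 0 4 8 0 0]
side -15 y hist 104..144 by 4 [0 0 0 0 6 8 0 0 0 0] right end [0 0 0 0 1 2 0 0]
side 20 y hist 104..144 by 4 [ 0  0  0  0  7 10  0  0  0  0] right end [0 0 0 0 1 2 0 0]
side 35 y hist 104..144 by 4 [0 0 0 0 9 6 0 0 0 0] right end [0 0 0 0 4 4 0 0]
```

View pics/t8.png

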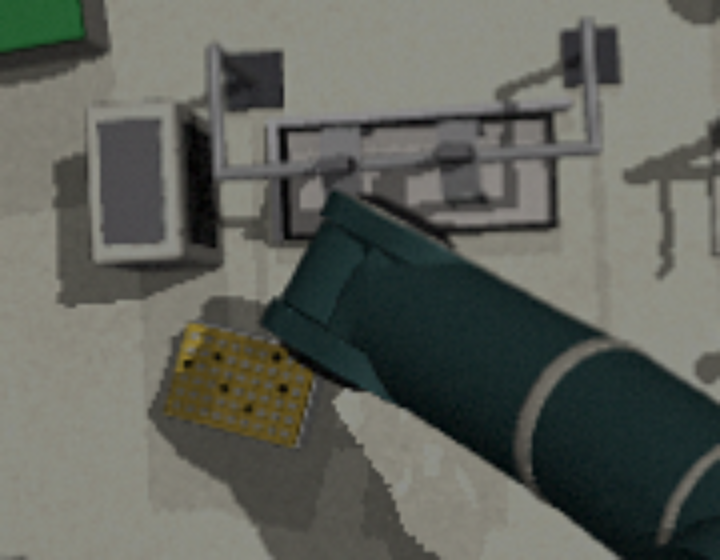

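The tray touches the left fence but has turned about −0.023 rad. I'm correcting with a small turn and a push to the back.

```bash
python3 -m inch '[[0,[-2.5,0.5,0],[0,0,-0.02]],[0,[-2.5,1.5,0],[0,0,-0.035]],[0,[-2.5,2,0],[0,0,-0.035]],[0,[-2.5,2,0],[0,0,-0.035]]]'
python3 - <<'E'
from h import *
print(read_state()["force"])
status()
X,P,c=trayrack("side")
for x in (-30,-15,20,35):
        f=P[abs(P[:,0]-x)<6]; g=f[(f[:,1]>110)&(f[:,1]<140)]; print(x,g[:,1].min().round(1),g[:,1].max().round(1))
E
```

```text
clock: 29.92
eef_pos: [0.452, 0.2355, 0.0182]
tcp_rot: [-2.069, -2.362, 0.006]
force: [-11.0, -4.0, 0.5]
gripper_width: 0.0111
[-10.95359687  -3.9614331    0.53837139]
front edge y -100 [-43.9 -41.  -28.5]
front edge y -80 [-43.9 -42.8 -40.9]
front edge y -40 [-44.7 -42.5 -40.5]
front edge y 40 [-44.1 -42.2 -40.1]
front edge y 80 [-44.  -41.9 -40. ]
front edge y 100 [-43.7 -41.8 -39.8]
carrier 53 tab [ -3.  57. 211.] low [-27.  37.  87.] [ 37.  68. 130.]
carrier -45 tab [ -0. -36. 210.] low [-32. -59.  85.] [ 32. -24. 130.]
tab [-96.  11.  45.] [-97.   6.  38.] [-94.  16.  50.] ((-95.35826110839844, 11.039859771728516), (2.2330193519592285, 10.266127586364746), 4.539393424987793)
-30 123.2 126.4
-15 123.4 127.0
20 123.4 126.9
35 122.6 126.6
```

```bash
python3 -m inch '[[0,[2,0,0],[0,0,0]],[0,[2,0,0],[0,0,0]],[0,[3,0,0],[0,0,0]],[0,[3,0,0],[0,0,0]]]'
python3 - <<'E'
from h import *
print(read_state()["force"])
status()
X,P,c=trayrack("side")
for x in (-30,-15,20,35):
        f=P[abs(P[:,0]-x)<6]; g=f[(f[:,1]>110)&(f[:,1]<140)]; print(x,g[:,1].min().round(1),g[:,1].max().round(1))
E
```

```text
clock: 30.52
eef_pos: [0.4514, 0.2366, 0.0179]
tcp_rot: [-2.071, -2.362, 0.01]
force: [-13.4, -14.2, 3.3]
gripper_width: 0.0107
[-13.37765214 -14.16716392   3.34837633]
front edge y -100 [-44.3 -41.3 -28.3]
front edge y -80 [-45.5 -43.3 -41.1]
front edge y -40 [-45.1 -43.1 -40.8]
front edge y 40 [-44.4 -42.4 -40.4]
front edge y 80 [-43.9 -41.9 -40.2]
front edge y 100 [-43.8 -41.8 -40. ]
carrier 53 tab [ -3.  57. 211.] low [-27.  37.  88.] [ 37.  68. 130.]
carrier -45 tab [ -0. -36. 210.] low [-33. -57.  85.] [ 33. -25. 130.]
tab [-96.  11.  45.] [-97.   5.  39.] [-95.  17.  50.] ((-95.44173431396484, 10.812095642089844), (2.11771559715271, 12.089762687683105), 5.1339592933654785)
-30 124.3 126.9
-15 124.2 127.5
20 124.1 127.2
35 124.0 126.8
```

```bash
python3 -m inch '[[0,[-1.5,-1,0],[0,0,0]],[0,[-1.5,-1,0],[0,0,0]],[30,[-1.5,-1,0],[0,0,0]],[85,[-1.5,-1,0],[0,0,0]],[85,[-1.5,-1,0],[0,0,0]],[85,[-1.5,-1,-40],[0,0,0]],[85,[-1.5,-1,-100],[0,0,0]],[85,[-1.5,-1,-160],[0,0,0]]]'
python3 - <<'E'
from h import *
status("s9")
T=np.load("top0.npz")["Q"];S=np.load("side0.npz")["Q"]
for Q in(T,S):
    comps(Q,.082,.12,(.38,.46,-.1,-.02),label="ball");comps(Q,.02,.03,(.40,.52,-.13,-.02),label="house");comps(Q,.03,.082,(.40,.52,-.13,-.02),label="stem")
a=np.radians(-19)
goal(385,-43,250,90-19,"above");goal(385,-43,85,71,"behind")
E
```

```text
clock: 31.62
eef_pos: [0.4524, 0.2378, 0.1808]
tcp_rot: [-2.07, -2.363, 0.0]
force: [1.5, -1.2, 0.5]
gripper_width: 0.085
front edge y -100 [-44.1 -38.5 -28.4]
front edge y -80 [-45.  -43.  -40.9]
front edge y -40 [-44.9 -42.9 -40.7]
front edge y 40 [-44.2 -42.  -40. ]
front edge y 80 [-44.  -42.  -40.1]
front edge y 100 [-43.9 -42.1 -40.1]
carrier 53 tab [ -3.  57. 211.] low [-27.  37.  88.] [ 37.  68. 130.]
carrier -45 tab [ -0. -36. 210.] low [-32. -58.  84.] [ 32. -24. 130.]
tab [-109.   13.   47.] [-125.    4.   37.] [-95.  18.  52.] ((-109.56159210205078, 10.658100128173828), (30.228910446166992, 13.777914047241211), 1.2381324768066406)
ball 48 mean [420. -59. 100.] min [409. -72.  89.] max [432. -48. 112.] rect 421 -60 23 24 1.9
house 136 mean [467. -70.  25.] min [ 429. -104.   20.] max [492. -39.  30.] rect 457 -72 50 68 71.7
house 27 mean [437. -84.  25.] min [420. -94.  20.] max [451. -73.  29.] rect 437 -81 18 34 69.3
stem 58 mean [452. -70.  42.] min [432. -86.  30.] max [468. -58.  75.] rect 450 -72 35 28 3.2
ball 78 mean [422. -52.  97.] min [409. -63.  85.] max [434. -45. 106.] rect 422 -54 18 24 78.1
house 279 mean [458. -64.  24.] min [ 420. -101.   20.] max [497. -38.  30.] rect 458 -69 52 70 72.2
stem 90 mean [451. -63.  46.] min [429. -87.  30.] max [472. -54.  80.] rect 454 -63 32 41 38.6
above shift [-271.3, -105.9, -63.8] turn [0.006, -0.004, 0.465]
behind shift [-271.7, -107.0, 101.2] turn [0.006, -0.004, 0.465]
```

View pics/s9.png

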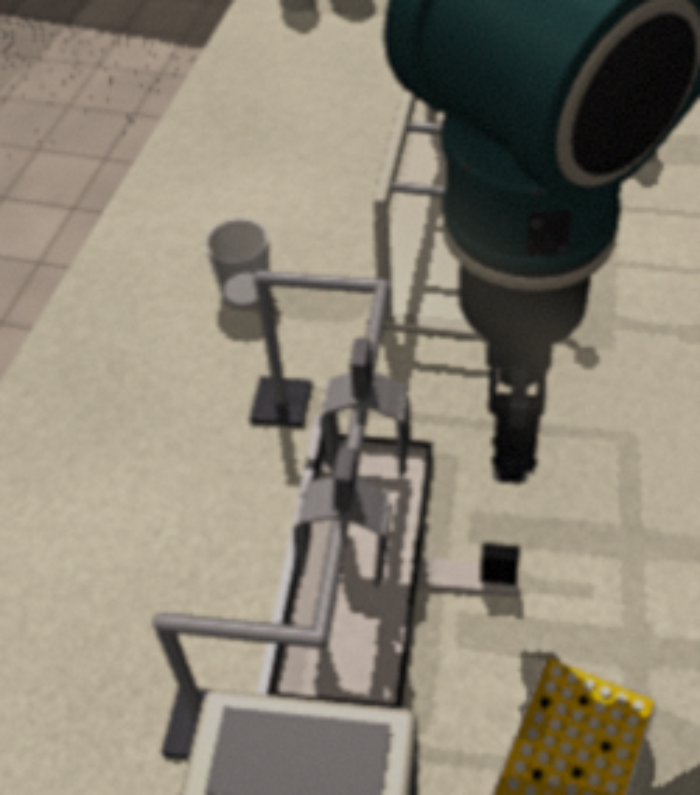

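The tray is home and square (tab at rack (−110, 11)) and the carriers are untouched. Next is the fan. I'll push the ball with the outer face of a half-open finger, which keeps the gripper body clear of the hook tips.

```bash
python3 -c "
from h import *
goal(365,-40,250,162);goal(365,-40,76,162)"
```

```text
shift [-265.7, -125.3, -63.9] turn [0.007, 0.002, -1.124]
 shift [-266.1, -126.5, 110.1] turn [0.007, 0.002, -1.124]
```

```bash
python3 -m inch '[[50,[0,0,-60],[0,0,0.17]],[50,[-30,-15,-80],[0,0,0.35]],[50,[-75,-35,-80],[0,0,0.53]],[50,[-120,-57,-80],[0,0,0.71]],[50,[-165,-78,-80],[0,0,0.89]],[50,[-210,-100,-80],[0,0,1.07]],[50,[-250,-118,-80],[0,0,1.25]],[50,[-266,-126,-80],[0,0,1.43]]]'
python3 -c "
from h import *
goal(365,-40,200,-18)
print(read_state()['joint_positions'])"
```

```text
clock: 32.67
eef_pos: [0.3619, -0.0445, 0.2591]
tcp_rot: [3.113, 0.413, 0.0]
force: [0.1, 0.3, -0.6]
gripper_width: 0.05
 shift [4.2, -3.6, 59.1] turn [0.001, -0.0, 0.578]
[ 0.92457565 -0.15466523 -0.78922653  2.09781904 -0.11877428  1.15523756
  0.45325632]
```

```bash
python3 -m inch '[[50,[4,-4,10],[0,0,0.18]],[50,[4,-4,20],[0,0,0.36]],[50,[4,-4,30],[0,0,0.54]],[50,[4,-4,59],[0,0,0.578]],[50,[4,-4,59],[0,0,0.578]],[50,[4,-4,59],[0,0,0.578]]]'
python3 - <<'E'
from h import *
goal(365,-40,78,-18)
c=capture("side");Q=cloud(c);comps(Q,.082,.12,(.38,.46,-.1,-.02),label="ball")
E
```

```text
clock: 33.42
eef_pos: [0.3658, -0.0375, 0.2008]
tcp_rot: [-3.105, 0.476, -0.001]
force: [0.3, 0.1, -0.5]
gripper_width: 0.0501
 shift [-0.1, 2.6, 122.8] turn [-0.0, -0.0, 0.01]
ball 77 mean [422. -52.  98.] min [409. -63.  85.] max [434. -42. 104.] rect 422 -52 22 23 79.2
```

```bash
python3 -m inch '[[50,[0,2.5,50],[0,0,0.01]],[50,[0,2.5,100],[0,0,0.01]],[50,[0,2.5,122],[0,0,0.01]],[50,[0,2.5,122],[0,0,0.01]],[50,[0,2.5,122],[0,0,0.01]],[50,[0,2.5,122],[0,0,0.01]]]'
python3 - <<'E'
from h import *
c=capture("side");save(c["img"][120:300,200:420],"s10",3)
goal(447,-66.6,78,-18)
E
```

```text
clock: 34.22
eef_pos: [0.3655, -0.0404, 0.0791]
tcp_rot: [3.101, -0.495, 0.003]
force: [-0.4, 0.5, -0.2]
gripper_width: 0.0503
 shift [85.8, -0.5, 1.1] turn [0.001, -0.002, -0.002]
```

View pics/s10.png

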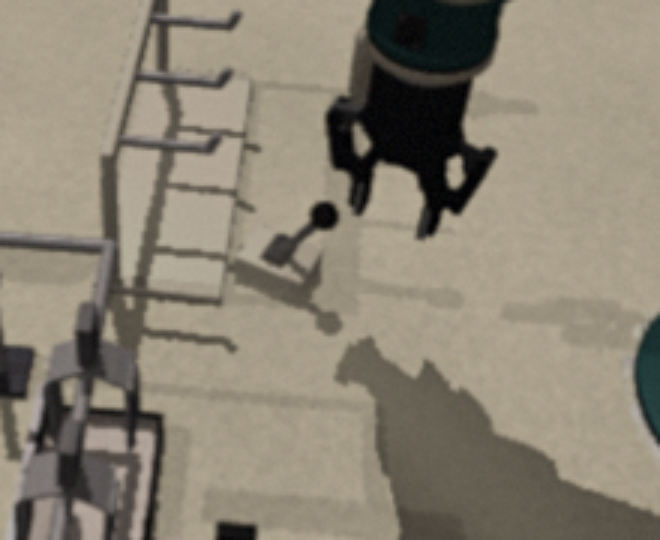

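The finger stands just behind the ball (finger at crop (358, 195), ball at (323, 213)). I'm pushing along the lever's swing.

```bash
python3 -m inch '[[50,[10,0,0],[0,0,0]],[50,[20,0,0],[0,0,0]],[50,[30,0,0],[0,0,0]],[50,[40,0,0],[0,0,0]],[50,[48,0,0],[0,0,0]],[50,[56,0,0],[0,0,0]],[50,[64,0,0],[0,0,0]],[50,[70,0,0],[0,0,0]]]'
python3 -m inch '[[50,[5,0,0],[0,0,0]],[50,[10,0,0],[0,0,0]],[50,[10,0,0],[0,0,0]]]'
python3 - <<'E'
from h import *
c=capture("side");save(c["img"][120:300,200:420],"s11",3)
Q=cloud(c);comps(Q,.06,.125,(.43,.53,-.14,-.03))
E
```

```text
clock: 35.28
eef_pos: [0.4316, -0.0619, 0.0779]
tcp_rot: [-3.102, 0.494, 0.0]
force: [-0.8, -1.0, 0.6]
gripper_width: 0.0504
clock: 35.65
eef_pos: [0.4409, -0.0649, 0.0779]
tcp_rot: [-3.102, 0.494, 0.0]
force: [-1.2, -0.7, -0.5]
gripper_width: 0.0502
 25 mean [469. -70. 119.] min [462. -82. 111.] max [480. -62. 124.] rect 467 -71 21 14 31.2
 27 mean [434. -57.  79.] min [430. -62.  61.] max [442. -49. 100.] rect 436 -55 10 13 7.6
```

View pics/s11.png

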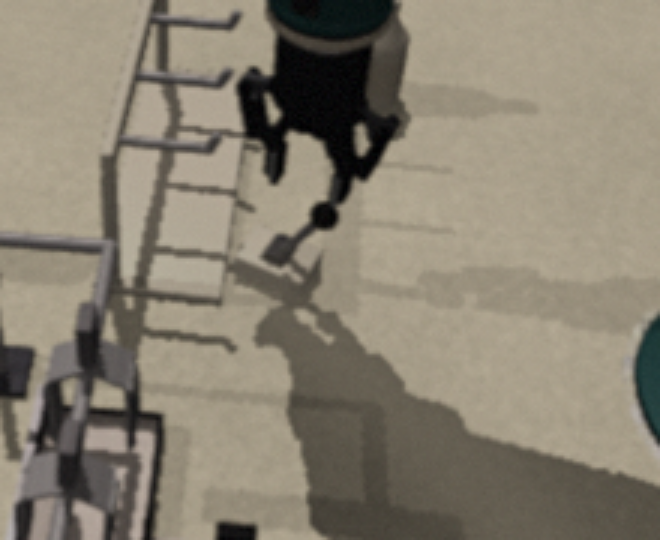

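The ball has not moved (still at crop (323, 213)), so the finger went past or over it. I'm checking where the fingertips really are.

```bash
python3 - <<'E'
from h import *
c=capture("side");Q=cloud(c)
for lo in range(75,170,8):
    m=(Q[...,2]*1000>=lo)&(Q[...,2]*1000<lo+8)&(Q[...,0]>.38)&(Q[...,0]<.52)&(Q[...,1]>-.15)&(Q[...,1]<-.02)
    P=Q[m]*1000
    F=P[P[:,0]>452];B=P[P[:,0]<452]
    print(lo,"front",len(F),(F.min(0).round(),F.max(0).round()) if len(F) else "","back",len(B),(B.min(0).round(),B.max(0).round()) if len(B) else "")
E
```

```text
75 front 0  back 3 (array([432., -59.,  78.]), array([435., -56.,  81.]))
83 front 0  back 11 (array([409., -56.,  85.]), array([429., -46.,  91.]))
91 front 0  back 27 (array([410., -63.,  91.]), array([434., -43.,  99.]))
99 front 0  back 35 (array([412., -62.,  99.]), array([431., -45., 105.]))
107 front 5 (array([462., -83., 112.]), array([470., -63., 115.])) back 2 (array([411., -52., 112.]), array([414., -46., 114.]))
115 front 15 (array([462., -82., 116.]), array([477., -62., 122.])) back 12 (array([407., -52., 116.]), array([420., -44., 123.]))
123 front 17 (array([463., -80., 123.]), array([478., -62., 131.])) back 17 (array([403., -57., 123.]), array([420., -44., 131.]))
131 front 16 (array([461., -86., 131.]), array([478., -60., 139.])) back 17 (array([402., -61., 132.]), array([419., -44., 139.]))
139 front 17 (array([461., -83., 139.]), array([478., -64., 147.])) back 16 (array([402., -59., 139.]), array([420., -45., 147.]))
147 front 19 (array([462., -81., 147.]), array([487., -62., 155.])) back 8 (array([395., -49., 148.]), array([415., -40., 155.]))
155 front 31 (array([464., -86., 155.]), array([519., -46., 163.])) back 47 (array([385., -66., 155.]), array([422., -36., 163.]))
163 front 51 (array([460., -90., 163.]), array([519., -43., 171.])) back 40 (array([383., -69., 163.]), array([422., -35., 171.]))
```

The depth shows the fingertips ending at z≈111 at this opening, 33 mm above the reported TCP, so they went over the ball. I'm going back and repeating 32 mm lower.

```bash
python3 -m inch '[[50,[0,0,-30],[0,0,0]],[50,[-40,0,-30],[0,0,0]],[50,[-81,0,-30],[0,0,0]],[50,[-81,0,-30],[0,0,0]],[50,[-81,0,10],[0,0,0]],[50,[-81,0,32],[0,0,0]],[50,[-81,0,32],[0,0,0]],[50,[-81,0,32],[0,0,0]]]'
python3 - <<'E'
from h import *
c=capture("side");Q=cloud(c)
for lo in range(50,130,10):
    m=(Q[...,2]*1000>=lo)&(Q[...,2]*1000<lo+10)&(Q[...,0]>.30)&(Q[...,0]<.45)&(Q[...,1]>-.10)&(Q[...,1]<0)
    P=Q[m]*1000
    print(lo,len(P),np.histogram(P[:,0],bins=range(300,451,10))[0])
E
```

```text
clock: 36.75
eef_pos: [0.3643, -0.0396, 0.0467]
tcp_rot: [-3.102, 0.494, -0.001]
force: [0.5, -0.2, -0.8]
gripper_width: 0.0499
50 12 [0 0 0 0 0 0 0 0 0 0 0 0 0 3 9]
60 11 [0 0 0 0 0 0 0 0 0 0 0 0 0 8 3]
70 10 [0 0 0 1 0 0 0 0 1 0 0 0 1 7 0]
80 32 [0 0 2 7 3 0 0 0 5 8 1 2 3 1 0]
90 79 [ 0  0  3 10  4  0  0  0  5  9  5 18 17  8  0]
100 68 [ 0  0  3 10  4  0  0  0  6 13  4 11 16  1  0]
110 34 [ 0  0  2  9  4  0  0  0  6 12  1  0  0  0  0]
120 64 [ 0  3 16 15  3  0  0  0  0 10 11  4  2  0  0]
```

```bash
python3 -m inch '[[50,[10,0,0],[0,0,0]],[50,[20,0,0],[0,0,0]],[50,[30,0,0],[0,0,0]],[50,[40,0,0],[0,0,0]],[50,[48,0,0],[0,0,0]],[50,[56,0,0],[0,0,0]],[50,[64,0,0],[0,0,0]],[50,[70,0,0],[0,0,0]]]'
python3 -m inch '[[50,[5,0,0],[0,0,0]],[50,[10,0,0],[0,0,0]],[50,[14,0,0],[0,0,0]],[50,[14,0,0],[0,0,0]]]'
python3 - <<'E'
from h import *
c=capture("side");save(c["img"][120:300,200:420],"s12",3)
Q=cloud(c);comps(Q,.06,.118,(.40,.55,-.14,-.03))
E
```

```text
clock: 37.8
eef_pos: [0.4307, -0.0616, 0.0459]
tcp_rot: [-3.102, 0.494, 0.0]
force: [-1.2, 0.3, -1.3]
gripper_width: 0.0499
clock: 38.3
eef_pos: [0.4439, -0.0658, 0.046]
tcp_rot: [-3.102, 0.494, -0.0]
force: [0.7, 0.0, -0.5]
gripper_width: 0.0499
 170 mean [483. -73.  95.] min [464. -90.  62.] max [506. -61. 117.] rect 486 -78 25 39 75.5
 60 mean [415. -50. 100.] min [405. -61.  80.] max [423. -44. 118.] rect 412 -50 22 10 31.8
```

View pics/s12.png

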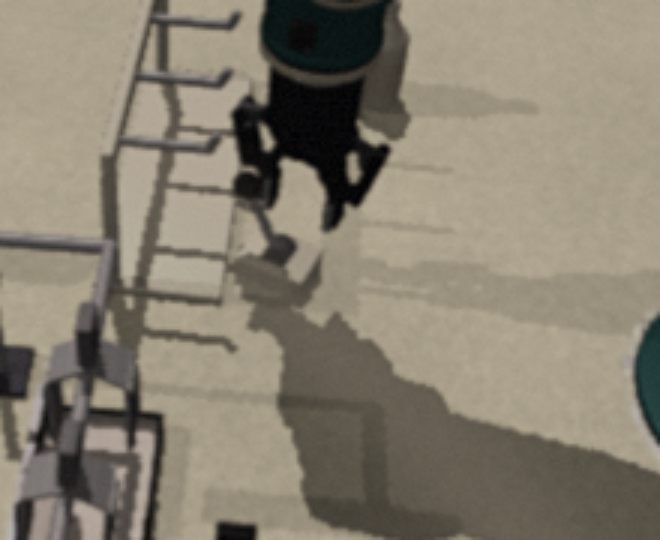

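The lever is over: the ball is now at crop (247, 185). I'm pushing until the stop is felt.

```bash
python3 -m inch '[[50,[2,0,0],[0,0,0]],[50,[4,0,0],[0,0,0]],[50,[4,0,0],[0,0,0]]]'
python3 -m inch '[[50,[2,0,0],[0,0,0]],[50,[2,0,0],[0,0,0]]]'
```

```text
clock: 38.72
eef_pos: [0.446, -0.0666, 0.0457]
tcp_rot: [3.102, -0.494, -0.004]
force: [-11.4, 4.1, 8.7]
gripper_width: 0.0499
clock: 38.98
eef_pos: [0.4464, -0.0668, 0.0455]
tcp_rot: [3.102, -0.493, -0.009]
force: [-22.8, 7.3, 18.8]
gripper_width: 0.05
```

Stop reached. I'm backing off and rising clear.

```bash
python3 -m inch '[[50,[-10,0,0],[0,0,0]],[50,[-22,0,0],[0,0,0]],[50,[-22,0,-50],[0,0,0]],[50,[-30,0,-110],[0,0,0]],[50,[-30,0,-170],[0,0,0]],[50,[-30,0,-200],[0,0,0]],[50,[-30,0,-200],[0,0,0]],[50,[-30,0,-200],[0,0,0]]]'
python3 - <<'E'
from h import *
status("s13")
c=capture("side");Q=cloud(c)
comps(Q,.075,.12,(.38,.55,-.14,-.02),label="ball S")
c=capture("top");Qt=cloud(c)
comps(Qt,.075,.12,(.44,.55,-.14,-.02),label="ball T")
for n,b in dict(bottle=(.33,.44,-.40,-.30),cup=(.70,.81,-.09,.03),tip=(.31,.45,.30,.46)).items():
    comps(Q,.055,.15,b,40,n)
s=read_state();print(s["force"],s["joint_velocities"].round(3))
E
```

```text
clock: 39.98
eef_pos: [0.4202, -0.0584, 0.2453]
tcp_rot: [3.102, -0.495, -0.001]
force: [-0.3, 0.2, -0.9]
gripper_width: 0.0501
front edge y -100 [-43.9 -38.5 -28.2]
front edge y -80 [-44.1 -43.  -41. ]
front edge y -40 [-44.9 -42.6 -40.8]
front edge y 40 [-44.2 -42.2 -40. ]
front edge y 80 [-43.9 -42.2 -40. ]
front edge y 100 [-44. -42. -40.]
carrier 53 tab [ -3.  57. 211.] low [-27.  37.  89.] [ 36.  69. 129.]
carrier -45 tab [ -0. -36. 210.] low [-32. -58.  86.] [ 33. -24. 130.]
tab [-109.   13.   46.] [-125.    3.   36.] [-95.  18.  54.] ((-109.58015441894531, 10.850967407226562), (13.86544132232666, 29.543378829956055), 86.29400634765625)
ball S 83 mean [494. -76.  95.] min [483. -90.  75.] max [507. -68. 106.] rect 495 -78 23 21 17.2
ball T 13 mean [501. -82.  99.] min [499. -90.  92.] max [506. -73. 106.] rect 502 -81 7 16 1.5
bottle 211 mean [ 393. -334.   82.] min [ 359. -358.   55.] max [ 415. -321.  130.] rect 390 -337 34 54 77.3
cup 263 mean [753. -32.  67.] min [723. -63.  55.] max [783.   1.  77.] rect 753 -31 62 60 80.3
tip 1882 mean [378. 372.  62.] min [328. 319.  57.] max [426. 420.  67.] rect 376 377 104 79 77.4
[ 0.26030026 -0.03935828  0.0084651 ] [ 0.001  0.001  0.001 -0.005 -0.002  0.003  0.002]
```

View pics/s13.png

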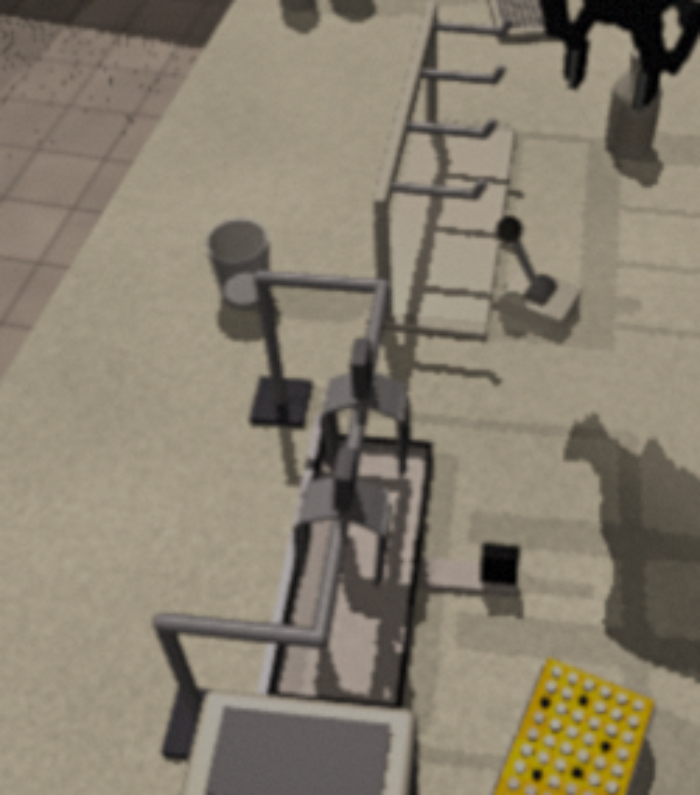

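The ball is at (494, −79), 76 mm from where it started, which is the full swing. All four hooks are empty, both carriers hang free, the tray is home and the bystanders haven't moved. Handing in.

```bash
python3 -c "
from workcell import hand_in
print(hand_in())"
```

```text
the job is handed in; nothing more can be done
None
```

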